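Chock the wire spools in the sloping case and shut the cover

TASK

Put the wire spools away in the sloping case: open its clear cover, and lay every spool across the floor in a bay of its own, resting against the ramp of a wedge chock that stands on the black cross line there with its ramp uphill, so that no spool rolls down when let go. Then shut the cover fully, and leave the glue bottle standing.

Things in the scene. Friction and masses are not known exactly. Their poses are not given: they have to be found in the camera images.
- case: Wooden spool case, fixed; grey sloping floor 180 (x) by 272 mm (y). Origin: on the worktop under its middle; +x to its rear (hinge), z up. The floor is 34 mm above the worktop at the origin and rises toward +x at 0.21 rad. Side and rear walls stand 46 mm above the floor, square to it; a 14 mm lip crosses the front. Black lines mark three bays, 82 mm apart, and a cross line.
- bay0 (a point): Point on the sloping floor in the middle of the left bay (seen from the front), on the black cross line, 45 mm downhill of the case's middle. A chock stands here with its ramp uphill (to the case's +x).
- bay1 (a point): Point on the sloping floor in the middle of the middle bay (seen from the front), on the black cross line, 45 mm downhill of the case's middle. A chock stands here with its ramp uphill (to the case's +x).
- bay2 (a point): Point on the sloping floor in the middle of the right bay (seen from the front), on the black cross line, 45 mm downhill of the case's middle. A chock stands here with its ramp uphill (to the case's +x).
- cover (a joint): Hinge of the clear cover: 0 = shut on the walls (parallel to the floor), grows as it opens to 2.05 rad (leaning back a little past upright; 1.78 is upright). Stiff: it stays at any angle and needs about 1.5 N at the handle to move.
- cover_grip (a point): Middle of the cover's handle: a round aluminium bar 9 mm thick and 100 mm long, along the case's y, 222 mm from the hinge line in the plane of the cover, beyond its front edge. 33 mm are free between the bar and the cover's edge, and some 45 mm between the bar and the worktop when shut.
- cover_hinge (a point): Middle of the cover's hinge line, which runs along the case's y at the top of the rear wall.
- spool_a: Spool of copper wire with grey flanges, a cylinder 40 mm in diameter and 44 mm long, 0.06 kg, lying on its side; it rolls on a slope, but stays on the level. Origin: its centre (20 mm above what it lies on); y is the spool's axis, x and z turn with it as it rolls. Grip it over its two flat end faces. May be absent.
- spool_b: Spool of copper wire with grey flanges, a cylinder 40 mm in diameter and 44 mm long, 0.06 kg, lying on its side; it rolls on a slope, but stays on the level. Origin: its centre (20 mm above what it lies on); y is the spool's axis, x and z turn with it as it rolls. Grip it over its two flat end faces. May be absent.
- spool_c: Spool of copper wire with grey flanges, a cylinder 40 mm in diameter and 44 mm long, 0.06 kg, lying on its side; it rolls on a slope, but stays on the level. Origin: its centre (20 mm above what it lies on); y is the spool's axis, x and z turn with it as it rolls. Grip it over its two flat end faces. May be absent.
- chock_a: Brass wedge chock, 43 mm long (x -27 to +16), 34 wide (y), 0.12 kg. Origin: on its underside, z up. Behind x -17 a heel 4 mm thick; over x -17 to -5 a full-width upright ridge, 40 high; from its front, 24 mm up, a 46 degree ramp falls to the edge at x +16. The ramp (+x) goes against the spool, whose centre then lies 26 mm uphill of the chock's origin. Grip its flat y faces or the ridge.
- chock_b: Brass wedge chock, 43 mm long (x -27 to +16), 34 wide (y), 0.12 kg. Origin: on its underside, z up. Behind x -17 a heel 4 mm thick; over x -17 to -5 a full-width upright ridge, 40 high; from its front, 24 mm up, a 46 degree ramp falls to the edge at x +16. The ramp (+x) goes against the spool, whose centre then lies 26 mm uphill of the chock's origin. Grip its flat y faces or the ridge.
- chock_c: Brass wedge chock, 43 mm long (x -27 to +16), 34 wide (y), 0.12 kg. Origin: on its underside, z up. Behind x -17 a heel 4 mm thick; over x -17 to -5 a full-width upright ridge, 40 high; from its front, 24 mm up, a 46 degree ramp falls to the edge at x +16. The ramp (+x) goes against the spool, whose centre then lies 26 mm uphill of the chock's origin. Grip its flat y faces or the ridge.
- glue_bottle: Blue glue bottle with a needle, 34 mm wide and 122 mm tall, standing at the side; origin at the centre of its underside. Not to be knocked over.

How it is judged:
By the outcome, as a careful person would: the job done as asked, in the order asked, and still so for the second after the job is handed in, with the robot touching nothing.
Of spool_a, spool_b, spool_c only 2 to 3 are there at a start; the rules pass over those that are not, and their reading is None.
At some moment in a run one of chock_a, chock_b, chock_c may be knocked a few centimetres aside while the robot is not near it.
Once in a run the grip may slacken for a moment while it holds something.
It also fails if it takes over 210 s, if anything falls off the work surface, if the arm or the gripper's body presses on something with over 40 N, if the wrist force passes 120 N, or if a joint passes its speed limit or range.

ROBOT

A 7-joint arm with a two-finger parallel gripper is mounted at the origin on a cart in front of the work surface, level with it; the furniture and walls round the work are solid. World frame = base frame: x ahead of the robot, y to its left, z up, the work surface at z = 0. Lengths are in m, angles in rad, forces in N, time in s.
With the tool pointing down it reaches from about 0.35 to 0.9 m from the base axis. Payload 8.1 kg.
Tool frame: the origin (TCP) lies midway between the tips of the shut fingers; the grasp point (between the pads) lies arm.grasp_offset behind it (arm.grasp_offset is the distance from the TCP to the grasp point, in m); z points along the fingers, y is the line along which they close (so a half turn about z gives the same grasp; the last joint's range is limited). The gripper opens to 92 mm and grips with 3 to 60 N. Pads are 19 mm wide; open, the fingers measure 130 mm over their backs; the gripper's body (75 mm by 190 mm) begins 47 mm behind the grasp point.
Start: joints at [-1.366, 0.434, 0.025, 1.573, -0.012, 1.134, -0.075], TCP at [0.189, 0.596, 0.199] pointing down, gripper open.
Joint ranges: [-2.62, 2.62], [-0.44, 2.09], [-1.27, 1.32], [0.08, 2.57], [-1.32, 4.46], [0.12, 2], [-2.74, 2.74]. Speed limits (rad/s): [2.22, 2.22, 3.01, 3.01, 3.14, 3.14, 3.14].

INTERFACE

Orientations are given as a rotation vector (axis times angle).
In Python, from cell import observe, imaging, arm gives the robot as it stands.
- The arm moves only by the tool apply_moves, never from a script. Its argument "commands" is a list of rows, each a list of 5 numbers: the opening in per cent of the stroke, from 0 (shut) to 100 (fully open), then the shift along the world's x, y, z in units of 0.06 m (1.0 is 0.06 m), then the turn about the world's z in units of 0.5 rad (1.0 is 0.5 rad). A call has 1 to 12 rows; each row shifts and turns the commanded pose from where the row before left it; what a row does not reach is not made up. A row lasts 1/8 s, in which the tool goes at most 62.5 mm and 10.7 degrees, less where a joint would pass 70% of its speed; a pose out of reach is approached as far as the arm can. A call with a number of a shift or a turn outside -1 to 1 is refused whole. A call with a gripper value outside its range is refused whole. The fingers move at their own pace and stop on an object; "newtons" is the grip in N (left out, the last holds). Time passes only in rows, so rows that do not move let the fingers close. It gives the time, the measured TCP pose, the force, the opening and the grip force at its end, in the units of the state.
- observe(): the state, without advancing time (a new reading comes with each control period).
- imaging.get_image(name): name is "side" or "top" or "wrist"; returns (picture, depth): 480x640x3 uint8, red, green, blue; 480x640 float32, m along the optical axis (not along the pixel's ray), 0 where there is no reading.
- imaging.camera_params(name): a dict with "camera_matrix" (3x3 intrinsics, pixels), "dist" ([k1, k2, p1, p2, k3] as OpenCV has them; the pictures are not rectified), "origin" and "rotation" of the camera in the world; the wrist camera has in their place "tool_from_camera" (4x4, takes a point from camera to tool coordinates, whose origin is the TCP and whose axes are the flange's). Camera axes: x right, y up, looking along -z (the intrinsics and any distortion apply to the point x, -y, -z); pixel columns grow to the right and rows downward; lengths in m; the calibration is good to about 2 mm. A picture is of the moment at which its call begins: read the wrist's pose just before it. camera_params takes no time and is no camera call.
- arm.sign_off(): hands the job in; it is judged then, once.
The state is a dict: "clock": time; "joints": joint angles; "dq": joint speeds; "joint_efforts": joint torques, N m; "position": TCP position; "ee_rot": TCP orientation; "force": force on the tool from outside, world axes, zero at the start; "ft_torque": the same for the moment, N m; "width": opening from 0.0 (shut) to 1.0 (fully open); "gripper_force": force on a finger pad.
Only numpy, scipy, OpenCV 4.12 (cv2) and the standard library are available. Lean on these libraries where they do the work, as an engineer would, in place of code of your own. Each camera call takes 0.05 s, during which the arm holds its last target. There are 200 camera calls.

## Working session

There is one attempt and no reset: what is moved stays moved. The work goes in short steps, Python scripts to look and compute and a tool call to move; the robot and the scene stay as the last step left them, time stands still between calls to the robot, and variables do not carry over. Pictures are saved under pics/ and viewed, at most 18 in all, crops included, and the job is handed in when it is done.

Besides the shell and the picture viewer there is one more tool, called after "Call:" by a JSON object that holds its "name" and its "arguments". apply_moves: Moves the arm, as the interface text tells. Its arguments: {"type":"object","properties":{"commands":{"type":"array"},"newtons":{"type":"number"}},"required":["commands"]}

```bash
ls; mkdir -p pics; cat > h.py <<'E'
import numpy as np, cv2
from cell import observe, imaging, arm
from scipy.spatial.transform import Rotation as R
def snap(name):
    s=observe(); im,d=imaging.get_image(name); p=imaging.camera_params(name)
    K=np.array(p["camera_matrix"]); dist=np.array(p["dist"],float)
    if "origin" in p:
        o=np.array(p["origin"]); Rm=np.array(p["rotation"])
        if Rm.shape!=(3,3): Rm=R.from_rotvec(Rm).as_matrix()
    else:
        T=np.array(p["tool_from_camera"]); Rt=R.from_rotvec(s["ee_rot"]).as_matrix()
        o=np.array(s["position"])+Rt@T[:3,3]; Rm=Rt@T[:3,:3]
    return im,d,K,dist,o,Rm
def cloud(c):
    im,d,K,dist,o,Rm=c
    v,u=np.mgrid[:480,:640]
    n=cv2.undistortPoints(np.stack([u,v],-1).reshape(-1,1,2).astype(float),K,dist).reshape(480,640,2)
    P=np.stack([n[...,0]*d,-n[...,1]*d,-d],-1)
    W=P@Rm.T+o; W[d==0]=np.nan
    return W
def ray(c,u,v,z):
    im,d,K,dist,o,Rm=c
    n=cv2.undistortPoints(np.array([[[u,v]]],float),K,dist)[0,0]
    r=Rm@np.array([n[0],-n[1],-1.]); return o+r*(z-o[2])/r[2]
def save(im,f): cv2.imwrite(f,cv2.cvtColor(im,cv2.COLOR_RGB2BGR))
E
python3 - <<'E'
from h import *
s=observe();print({k:np.round(v,3) for k,v in s.items()}, arm.grasp_offset)
for n in("top","side"):
    c=snap(n);save(c[0],f"pics/{n}0.png");print(n,c[4],c[5][:,2]); np.save(f"{n}0.npy",cloud(c))
E
```

```text
pics
{'clock': np.float64(0.0), 'joints': array([-1.366,  0.435,  0.025,  1.574, -0.012,  1.134, -0.075]), 'dq': array([-0.001, -0.   , -0.   ,  0.002,  0.002,  0.   ,  0.   ]), 'joint_efforts': array([ 0.0000e+00, -6.6786e+01,  9.8600e-01, -3.1446e+01, -6.0000e-02,
        4.3000e-02,  0.0000e+00]), 'position': array([0.189, 0.595, 0.198]), 'ee_rot': array([-4.820e-01, -3.104e+00,  2.000e-03]), 'force': array([-0.627, -1.201, -0.49 ]), 'ft_torque': array([ 0.04 , -0.014,  0.015]), 'gripper_force': np.float64(0.0), 'width': np.float64(1.001)} 0.0188
top [0.12581428 0.01307118 1.01636668] [-0.41254718  0.06183037  0.90883542]
side [0.47076999 0.60295543 0.64780922] [-0.13257047  0.76472456  0.6305723 ]
```

View pics/top0.png

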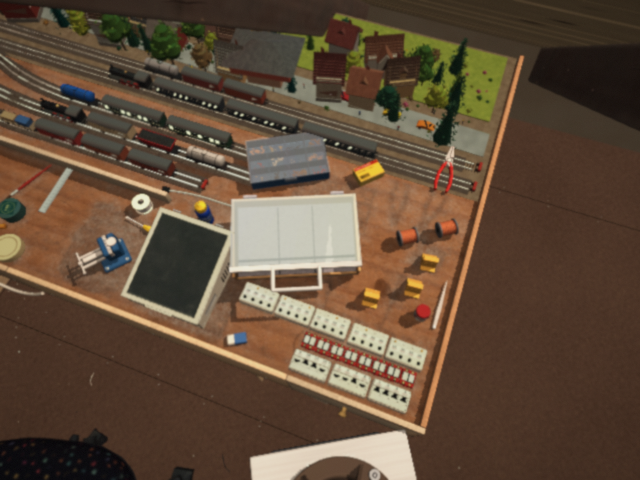

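View pics/side0.png

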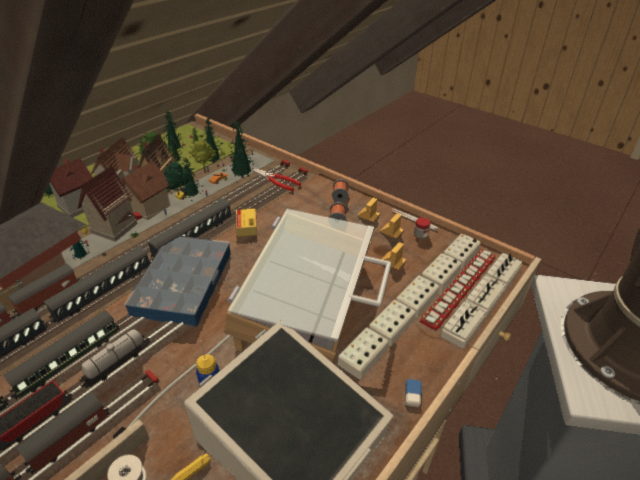

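The top view shows the shut case at (230–360, 195–285) with its handle toward the robot at (297, 287). There are two spools at (407,237) and (446,228), three chocks at (430,262), (413,289) and (371,298), and the glue bottle at (203,210). The side view agrees, with no third spool visible.

```bash
python3 - <<'E'
from h import *
im=cv2.imread("pics/top0.png"); W=np.load("top0.npy")
c=snap("top")
hsv=cv2.cvtColor(im,cv2.COLOR_BGR2HSV)
for nm,lo,hi in(("chock",(18,120,100),(32,255,255)),("spool",(3,110,80),(14,255,255)),("blue",(105,120,60),(125,255,255))):
    m=cv2.inRange(hsv,lo,hi); m[:, :190]=0; m[:190]=0; m[330:]=0
    n,l,st,ce=cv2.connectedComponentsWithStats(m)
    for i in range(1,n):
        if st[i,4]<25: continue
        p=W[l==i]; print(nm,st[i],ce[i].round(1),"med",np.nanmedian(p,0).round(3),"min",np.nanmin(p,0).round(3),"max",np.nanmax(p,0).round(3))
for u,v in((380,210),(220,290),(297,240),(232,205),(355,200),(232,272),(358,270),(296,287),(200,270),(300,160)): print(u,v,W[v,u].round(3))
g=cv2.resize(im[185:325,190:470],(800,400),interpolation=cv2.INTER_CUBIC); cv2.imwrite("pics/crop0.png",g)
E
```

```text
chock [194 200  13  12 119] [200.1 205.8] med [0.693 0.209 0.078] min [ 0.682  0.197 -0.001] max [0.758 0.239 0.093]
chock [422 255  17   8  86] [430.3 258.1] med [ 0.492 -0.297  0.04 ] min [ 0.481 -0.318  0.003] max [ 0.515 -0.281  0.047]
chock [407 279  16  10 100] [414.4 283.7] med [ 0.437 -0.246  0.039] min [ 0.425 -0.267 -0.002] max [ 0.465 -0.231  0.045]
chock [364 288  16  11 111] [371.5 293.8] med [ 0.43  -0.147  0.039] min [ 0.418 -0.165 -0.003] max [ 0.452 -0.129  0.044]
spool [190 190 141  14 846] [254.8 193.1] med [0.754 0.098 0.001] min [ 0.722 -0.105 -0.006] max [0.79  0.248 0.007]
spool [  280   190   250   140 17218] [414.4 257.5] med [ 0.538 -0.269  0.   ] min [ 0.33  -0.958 -0.72 ] max [1.039 0.055 0.055]
spool [190 196  40  31 409] [211.8 210.5] med [0.721 0.187 0.001] min [ 0.672  0.153 -0.005] max [0.773 0.251 0.111]
spool [497 212   7  10  28] [499.  216.4] med [ 0.905 -0.862 -0.706] min [ 0.889 -0.882 -0.714] max [ 0.93  -0.855 -0.692]
spool [526 255  12   8  30] [530.8 257.1] med [ 0.71  -0.928 -0.704] min [ 0.689 -0.956 -0.715] max [ 0.72  -0.908 -0.698]
spoo
[... 1404 characters left out ...]
.506 -0.651 -0.713] max [ 0.539 -0.616 -0.696]
spool [486 321  10   9  35] [490.5 324.4] med [ 0.472 -0.685 -0.705] min [ 0.452 -0.7   -0.712] max [ 0.483 -0.668 -0.699]
spool [499 324   9   6  28] [502.  326.4] med [ 0.456 -0.726 -0.706] min [ 0.447 -0.745 -0.714] max [ 0.465 -0.712 -0.699]
blue [198 208  12   9  43] [205.5 213.2] med [0.684 0.2   0.057] min [0.68  0.194 0.042] max [0.697 0.218 0.064]
380 210 [ 0.654 -0.219  0.001]
220 290 [0.505 0.19  0.012]
297 240 [ 0.559 -0.001  0.1  ]
232 205 [0.668 0.132 0.105]
355 200 [ 0.634 -0.145  0.105]
232 272 [0.51  0.147 0.095]
358 270 [ 0.484 -0.125  0.058]
296 287 [0.453 0.017 0.096]
200 270 [0.531 0.217 0.083]
300 160 [ 0.811 -0.041  0.036]
```

View pics/crop0.png

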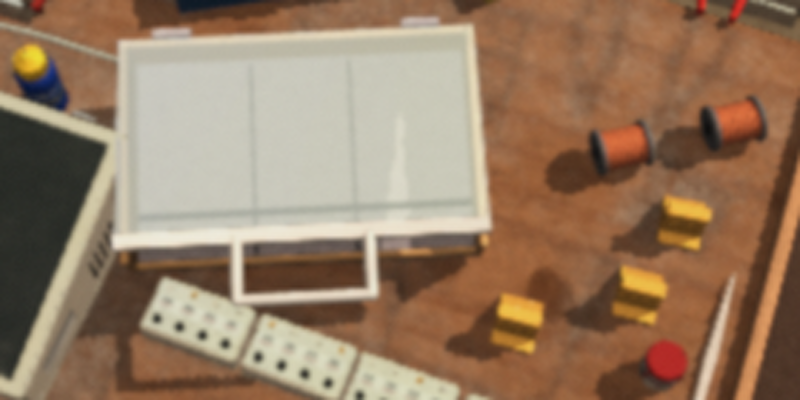

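The crop shows the case nearly square to the robot, with its handle bar at about (272–322, 288) in full-image pixels. The two spools' axes run roughly along world y. Next I move the wrist camera closer.

Call:
{"name": "apply_moves", "arguments": {"commands": [[100, 0.3, -0.8, 0.3, 0], [100, 0.3, -0.8, 0.3, 0], [100, 0.3, -0.8, 0.3, 0], [100, 0.3, -0.8, 0.3, 0], [100, 0.3, -0.8, 0.3, 0], [100, 0.3, -0.8, 0.3, 0], [100, 0.3, -0.8, 0.3, 0], [100, 0.3, -0.8, 0.3, 0], [100, 0.3, -0.8, 0.3, 0], [100, 0.3, -0.8, 0.3, 0], [100, 0.3, -0.8, 0.3, 0], [100, 0, 0, 0, 0]]}}

```text
clock: 1.65
position: [0.3887, 0.0641, 0.3978]
ee_rot: [0.492, 3.1, 0.002]
force: [0.6, 1.2, -0.2]
width: 1.0
gripper_force: 0.0
```

```bash
python3 - <<'E'
from h import *
s=observe();print(s["joints"].round(2) if hasattr(s["joints"],'round') else s["joints"],s["position"],s["ee_rot"])
print(imaging.camera_params("wrist"))
c=snap("wrist");save(c[0],"pics/w1.png");W=cloud(c)
for p in((0,0),(639,0),(0,479),(639,479),(320,240)): print(p,ray(c,*p,0.).round(3))
E
```

```text
[-0.81 -0.11  0.46  1.74  0.05  1.5   0.89] [0.38872401 0.06412346 0.39782604] [4.92201720e-01 3.10046878e+00 2.46185884e-03]
{'camera_matrix': array([[425.77013104,   0.        , 318.94717453],
       [  0.        , 425.77013104, 245.40866774],
       [  0.        ,   0.        ,   1.        ]]), 'dist': array([-0.10485759,  0.        ,  0.        ,  0.        ,  0.        ]), 'tool_from_camera': array([[-1.04909079e-03,  9.67047528e-01,  2.54593751e-01,
         6.98879230e-02],
       [ 9.99998204e-01,  6.12678577e-04,  1.79344387e-03,
        -8.68712865e-04],
       [ 1.57836132e-03,  2.54595175e-01, -9.67046434e-01,
        -1.88060086e-01],
       [ 0.00000000e+00,  0.00000000e+00,  0.00000000e+00,
         1.00000000e+00]])}
(0, 0) [-0.    -0.273  0.   ]
(639, 0) [0.273 0.566 0.   ]
(0, 479) [ 0.721 -0.692  0.   ]
(639, 479) [1.104 0.479 0.   ]
(320, 240) [0.462 0.04  0.   ]
```

View pics/w1.png

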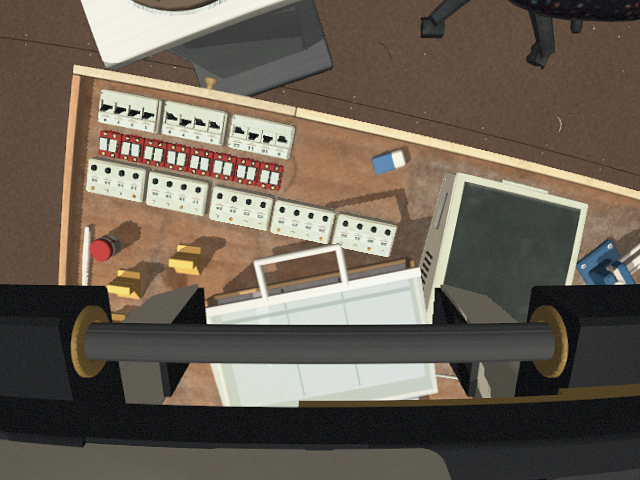

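The wrist view shows the handle bar from (256,262) to (341,248), the cover's front edge above the gripper, and chocks at (185,260) and (123,287). The gripper body hides the lower half. Next I cast rays for the handle and the cover edges.

```bash
python3 - <<'E'
from h import *
c=snap("wrist");t=snap("top")
for p in((256,262),(341,248)): print("w bar",ray(c,*p,.052).round(4))
for p in((272.3,289),(322,287.5)): print("t bar",ray(t,*p,.052).round(4))
for p in((209,307),(424,270)): print("w front",ray(c,*p,.064).round(4))
for p in((229.6,269),(361.5,266.2)): print("t front",ray(t,*p,.064).round(4))
for p in((231.3,199.7),(355.2,194.5)): print("t rear",ray(t,*p,.1).round(4))
# chocks and handle segment from depth in wrist
W=cloud(c); im=cv2.cvtColor(c[0],cv2.COLOR_RGB2HSV)
m=(W[...,2]>.04)&(W[...,2]<.07)&(W[...,0]<.47)&(W[...,1]>-.08)&(W[...,1]<.1)&(W[...,0]>.38)
y,x=np.nonzero(m); print(len(x), np.nanmin(W[m],0) if len(x) else 0, np.nanmax(W[m],0) if len(x) else 0, np.nanmedian(W[m],0))
pts=W[m]
for a in np.arange(-.08,.1,.01):
    q=pts[(pts[:,1]>=a)&(pts[:,1]<a+.01)]
    if len(q): print(a.round(2),len(q),q.min(0).round(3),q.max(0).round(3))
E
```

```text
w bar [ 0.4506 -0.0419  0.052 ]
w bar [0.4666 0.0697 0.052 ]
t bar [0.4729 0.0689 0.052 ]
t bar [ 0.4583 -0.0396  0.052 ]
w front [ 0.4872 -0.1205  0.064 ]
w front [0.5246 0.1638 0.064 ]
t front [0.5305 0.1559 0.064 ]
t front [ 0.4889 -0.1335  0.064 ]
t rear [0.6846 0.1328 0.1   ]
t rear [ 0.6512 -0.149   0.1   ]
0 0 0 [nan nan nan]
  return np.nanmean(a, axis, out=out, keepdims=keepdims)
```

Call:
{"name": "apply_moves", "arguments": {"commands": [[25, 0.15, -0.1, -0.45, -0.35], [25, 0.15, -0.1, -0.45, -0.35], [25, 0.15, -0.1, -0.45, -0.35], [25, 0.15, -0.1, -0.45, -0.35], [25, 0.15, -0.1, -0.45, -0.35], [25, 0.15, -0.1, -0.45, -0.35], [25, 0.15, -0.1, -0.45, -0.35], [25, 0.15, -0.1, -0.45, -0.35], [25, 0, 0, 0, 0], [25, 0, 0, 0, 0]]}}

```text
clock: 3.05
position: [0.4591, 0.0206, 0.1809]
ee_rot: [-2.363, -2.07, 0.0]
force: [0.3, 0.0, 0.1]
width: 0.248
gripper_force: 0.0
```

```bash
python3 - <<'E'
from h import *
s=observe();print(s["joints"].round(2),s["position"].round(4),R.from_rotvec(s["ee_rot"]).as_matrix().round(3))
c=snap("wrist");save(c[0],"pics/w2.png");W=cloud(c)
m=(W[...,2]>.035)&(W[...,2]<.07)&(W[...,0]<.5)&(W[...,1]>-.08)&(W[...,1]<.12)&(W[...,0]>.42)
print(m.sum())
pts=W[m]
for a in np.arange(-.08,.12,.01):
    q=pts[(pts[:,1]>=a)&(pts[:,1]<a+.01)]
    if len(q): print(a.round(2),len(q),q.min(0).round(3),q.max(0).round(3),np.median(q,0).round(3))
E
```

```text
[-0.66  0.19  0.59  2.02 -0.13  0.97 -0.14] [0.4591 0.0206 0.1809] [[ 0.131  0.991 -0.   ]
 [ 0.991 -0.131  0.   ]
 [-0.    -0.    -1.   ]]
0
```

View pics/w2.png

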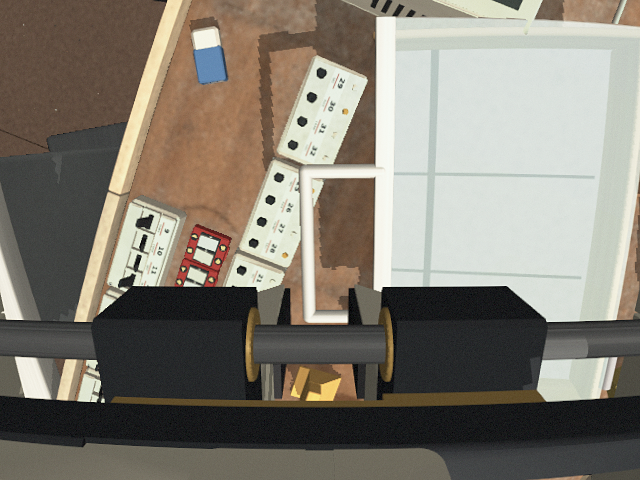

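The wrist view shows the bar running from (306,172) to (311,317), with the fingers about over it.

```bash
python3 - <<'E'
from h import *
c=snap("wrist")
for p in((306,172),(311,317),(308,245),): print("bar",ray(c,*p,.052).round(4))
for p in((377,60),(378,290)): print("edge",ray(c,*p,.06).round(4))
for p in((396,175),(594,177),(392,270),(580,277)): print("baylines",ray(c,*p,.034).round(4))
W=cloud(c); print(W[300:310,306:312,2].round(3)[::5],W[100,500],W[200,385],W[230,305:312])
E
```

```text
bar [0.4534 0.0615 0.052 ]
bar [ 0.441 -0.054  0.052]
bar [0.4471 0.006  0.052 ]
edge [0.5128 0.1321 0.06  ]
edge [ 0.4963 -0.0349  0.06  ]
baylines [0.5223 0.0485 0.034 ]
baylines [0.6866 0.0274 0.034 ]
baylines [ 0.512  -0.0292  0.034 ]
baylines [ 0.676  -0.0585  0.034 ]
[[0.098 0.099 0.098 0.099 0.098 0.098]
 [0.099 0.099 0.099 0.098 0.099 0.097]] [0.58011991 0.09452914 0.101147  ] [0.50284611 0.04144126 0.10075051] [[0.44948494 0.02845688 0.09921076]
 [0.45012244 0.02834408 0.09909265]
 [0.45070282 0.02801759 0.09800768]
 [0.45130284 0.0277464  0.09717569]
 [0.45189981 0.02744644 0.09621622]
 [0.45262459 0.02766719 0.0976059 ]
 [0.45320353 0.0272712  0.09621633]]
```

```bash
python3 - <<'E'
from h import *
c=snap("wrist"); t=snap("top")
W=cloud(c)
for p in((306,172),(311,317),(308,245)):
  u,v=p; print("bar",ray(c,*p,.0975).round(4),np.nanmedian(W[v-2:v+3,u-2:u+3],(0,1)).round(4))
for p in((377,60),(378,250)): print("edge",ray(c,*p,.1).round(4))
for v in(60,120,230):
  for u in (383,420,500,560,605): print(v,u,W[v,u].round(4))
for p in((272.3,289),(322,287.5)): print("t bar",ray(t,*p,.0975).round(4))
for p in((229.6,269),(361.5,266.2),(231.3,199.7),(355.2,194.5)): print("t cover",ray(t,*p,.1).round(4))
E
```

```text
bar [0.4556 0.0652 0.0975] [0.4556 0.0653 0.0986]
bar [ 0.4449 -0.0338  0.0975] [ 0.445  -0.0332  0.0988]
bar [0.4501 0.0176 0.0975] [0.4502 0.0177 0.0977]
edge [0.5072 0.1263 0.1   ]
edge [0.4954 0.0087 0.1   ]
60 383 [0.5111 0.1261 0.0986]
60 420 [0.5329 0.1232 0.1006]
60 500 [0.5815 0.118  0.1023]
60 560 [0.6202 0.1147 0.1025]
60 605 [0.6494 0.1125 0.1049]
120 383 [0.507  0.0907 0.1   ]
120 420 [0.5298 0.0879 0.1001]
120 500 [0.579  0.0823 0.103 ]
120 560 [0.6178 0.0783 0.104 ]
120 605 [0.649  0.0755 0.1039]
230 383 [0.5002 0.0214 0.0985]
230 420 [0.5243 0.0182 0.0989]
230 500 [0.5762 0.0123 0.1031]
230 560 [0.6166 0.0075 0.105 ]
230 605 [0.6494 0.0032 0.1049]
t bar [0.4565 0.0662 0.0975]
t bar [ 0.4426 -0.0371  0.0975]
t cover [0.5152 0.1505 0.1   ]
t cover [ 0.4752 -0.128   0.1   ]
t cover [0.6846 0.1328 0.1   ]
t cover [ 0.6512 -0.149   0.1   ]
```

The depth shows the cover is ajar: the bar is at z≈0.097, and its centre is at (0.450, 0.015). I'll grip it there.

Call:
{"name": "apply_moves", "arguments": {"commands": [[25, -0.15, -0.09, 0, 0], [25, 0, 0, -0.5, 0], [25, 0, 0, -0.5, 0], [25, 0, 0, -0.4, 0], [25, 0, 0, -0.35, 0], [25, 0, 0, 0, 0], [0, 0, 0, 0, 0], [0, 0, 0, 0, 0], [0, 0, 0, 0, 0], [0, 0, 0, 0, 0]], "newtons": 15}}

```text
clock: 4.5
position: [0.4505, 0.0143, 0.0758]
ee_rot: [2.368, 2.064, 0.001]
force: [0.0, -0.4, 0.0]
width: 0.0
gripper_force: 0.0
```

```bash
python3 - <<'E'
from h import *
c=snap("wrist");save(c[0],"pics/w3.png");W=cloud(c)
E
```

```text
(no output)
```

View pics/w3.png

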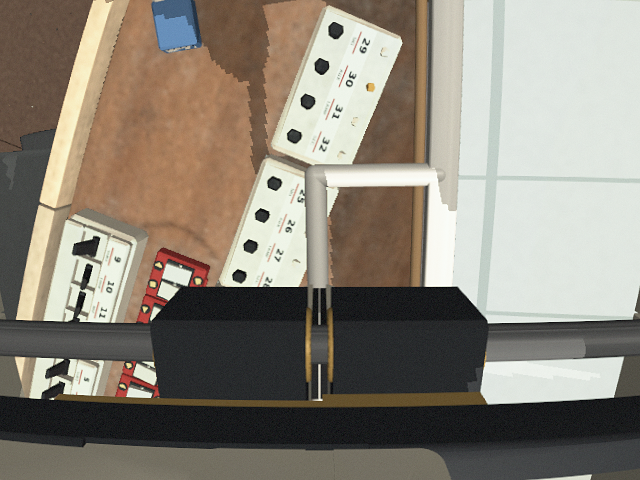

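```bash
python3 - <<'E'
from h import *
s=observe();print(s["width"],s["gripper_force"],s["force"],s["position"])
c=snap("wrist");W=cloud(c)
for v in(180,200,220,240,260,275,285): print(v,[tuple(W[v,u].round(4)) for u in(312,318,322)])
print(W[250,335:440:15].round(3))
E
```

```text
0.006174961411323567 0.0 [ 0.0856156  -0.65969926 -0.66258733] [0.45049759 0.01428079 0.07573593]
180 [(np.float64(0.453), np.float64(0.0647), np.float64(0.0993)), (np.float64(0.4553), np.float64(0.0643), np.float64(0.0991)), (np.float64(0.4568), np.float64(0.0642), np.float64(0.0998))]
200 [(np.float64(0.4518), np.float64(0.0567), np.float64(0.0975)), (np.float64(0.4542), np.float64(0.0565), np.float64(0.0985)), (np.float64(0.4557), np.float64(0.0561), np.float64(0.0971))]
220 [(np.float64(0.4507), np.float64(0.0489), np.float64(0.0981)), (np.float64(0.4531), np.float64(0.0485), np.float64(0.0977)), (np.float64(0.4547), np.float64(0.0484), np.float64(0.0985))]
240 [(np.float64(0.4495), np.float64(0.0407), np.float64(0.0978)), (np.float64(0.452), np.float64(0.0405), np.float64(0.0982)), (np.float64(0.4535), np.float64(0.04), np.float64(0.0973))]
260 [(np.float64(0.4484), np.float64(0.0326), np.float64(0.0985)), (np.float64(0.4508), np.float64(0.0322), np.float64(0.0982)), (np.float64(0.4524), np.float64(0.0318), np.float64(0.0976))]
275 [(np.float64(0.4474), np.float64(0.026), np.float64(0.0979)), (np.float64(0.4499), np.float64(0.0257), np.float64(0.098)), (np.float64(0.4515), np.float64(0.0253), np.float64(0.0973))]
285 [(np.float64(0.4475), np.float64(0.0253), np.float64(0.1077)), (np.float64(0.4493), np.float64(0.0217), np.float64(0.0987)), (np.float64(0.4509), np.float64(0.0212), np.float64(0.0979))]
[[0.458 0.009 0.003]
 [0.468 0.007 0.003]
 [0.477 0.006 0.002]
 [0.487 0.004 0.002]
 [0.496 0.003 0.001]
 [0.506 0.002 0.002]
 [0.494 0.031 0.099]]
```

```bash
python3 - <<'E'
from h import *
c=snap("wrist");save(cv2.resize(c[0][240:420,230:410],(720,720))[:600],"pics/w4.png")
c=snap("side");save(cv2.resize(c[0][180:360,260:460],(800,720))[:600],"pics/s4.png")
E
```

```text
(no output)
```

View pics/s4.png

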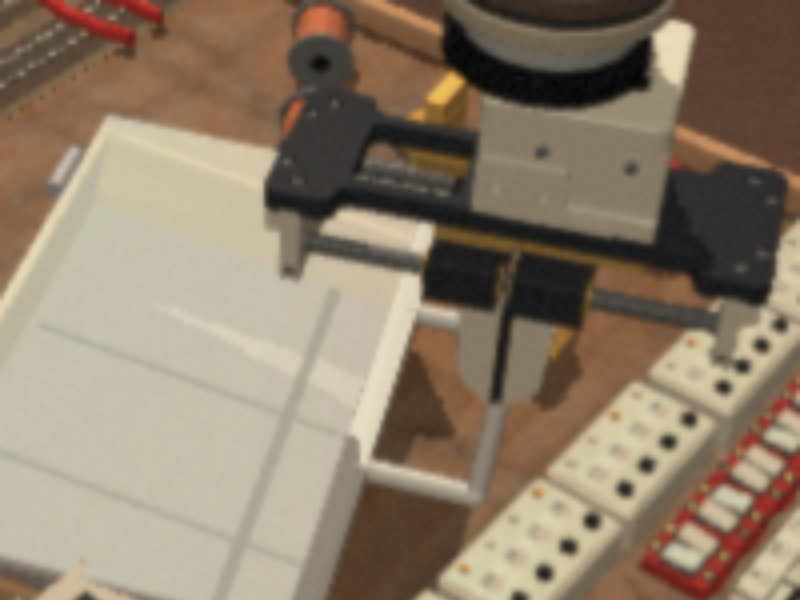

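The side view shows the shut fingers at the bar, with the bar seeming to end at the finger tips. I'll project the TCP and the bar into this view.

```bash
python3 - <<'E'
from h import *
c=snap("side");im,d,K,dist,o,Rm=c
def proj(P):
    q=Rm.T@(np.array(P)-o); q=np.array([q[0],-q[1],-q[2]])
    return cv2.projectPoints(q[None],np.zeros(3),np.zeros(3),K,dist)[0][0,0]
s=observe();p=s["position"]
for P in(p,p+[0,0,.0188],p+[0,.0095,0],p+[0,.0095,.0188],[.4556,.065,.094],[.4505,.0243,.094],[.445,-.034,.094]):
    u=proj(P); print(np.round(P,4),u.round(1),"crop",((u-[260,180])*4).round(0))
E
```

```text
[0.4504 0.0142 0.0755] [382.5 288.9] crop [490. 436.]
[0.4504 0.0142 0.0943] [383.6 280.9] crop [494. 404.]
[0.4504 0.0237 0.0755] [382.1 292.9] crop [489. 451.]
[0.4504 0.0237 0.0943] [383.2 284.8] crop [493. 419.]
[0.4556 0.065  0.094 ] [378.4 302.5] crop [474. 490.]
[0.4505 0.0243 0.094 ] [383.1 285.2] crop [492. 421.]
[ 0.445 -0.034  0.094] [388.2 262.5] crop [513. 330.]
```

View pics/w4.png

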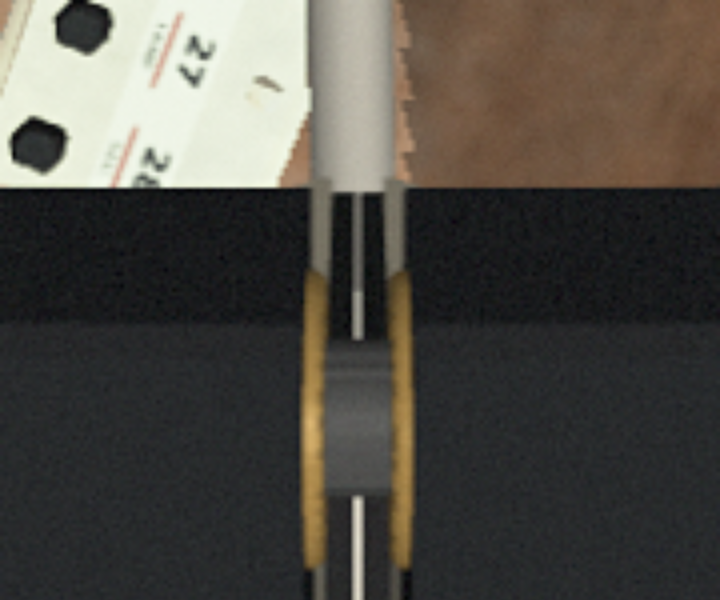

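```bash
python3 - <<'E'
from h import *
c=snap("side");W=cloud(c)
for cy in range(320,470,10):
    print(cy,[tuple(float(a) for a in W[180+cy//4,260+cx//4].round(3)) for cx in(470,484,496,508,530)])
print(c[1].shape)
E
```

```text
320 [(0.465, 0.021, 0.145), (0.459, 0.023, 0.147), (0.454, 0.024, 0.149), (0.45, 0.024, 0.15), (0.442, 0.027, 0.153)]
330 [(0.465, 0.026, 0.144), (0.459, 0.024, 0.144), (0.454, 0.026, 0.147), (0.449, 0.022, 0.144), (0.442, 0.026, 0.149)]
340 [(0.464, 0.024, 0.136), (0.458, 0.026, 0.139), (0.453, 0.021, 0.136), (0.449, 0.023, 0.138), (0.441, 0.028, 0.143)]
350 [(0.464, 0.024, 0.133), (0.458, 0.024, 0.133), (0.453, 0.022, 0.132), (0.448, 0.025, 0.135), (0.441, 0.026, 0.138)]
360 [(0.463, 0.024, 0.126), (0.457, 0.025, 0.127), (0.452, 0.023, 0.127), (0.448, 0.025, 0.129), (0.44, 0.028, 0.133)]
370 [(0.463, 0.023, 0.121), (0.457, 0.024, 0.123), (0.452, 0.022, 0.122), (0.447, 0.024, 0.124), (0.439, 0.028, 0.129)]
380 [(0.462, 0.025, 0.116), (0.456, 0.025, 0.116), (0.451, 0.024, 0.117), (0.447, 0.027, 0.12), (0.439, 0.028, 0.123)]
390 [(0.46, -0.095, -0.0), (0.456, 0.024, 0.111), (0.451, 0.023, 0.111), (0.446, 0.024, 0.113), (0.438, 0.026, 0.117)]
400 [(0.46, -0.089, -0.003), (0.455, 0.024, 0.105), (0.45, 0.023, 0.105), (0.445, 0.027, 0.109), (0.431, -0.092, -0.001)]
410 [(0.459, -0.08, 0.001), (0.452, -0.081, 0.001), (0.45, 0.02, 0.098), (0.44, -0.082, 0.002), (0.43, -0.088, -0.002)]
420 [(0.459, -0.072, 0.0), (0.454, 0.026, 0.096), (0.449, 0.026, 0.097), (0.44, -0.077, -0.001), (0.43, -0.077, 0.0)]
430 [(0.458, -0.066, 0.001), (0.454, 0.031, 0.095), (0.449, 0.03, 0.095), (0.439, -0.07, 0.001), (0.43, -0.071, 0.001)]
440 [(0.458, -0.057, 0.002), (0.453, 0.041, 0.099), (0.448, 0.038, 0.096), (0.439, -0.063, -0.001), (0.429, -0.064, 0.0)]
450 [(0.457, -0.054, -0.001), (0.453, 0.043, 0.096), (0.448, 0.04, 0.094), (0.439, -0.055, 0.002), (0.429, -0.059, -0.0)]
460 [(0.457, -0.046, -0.001), (0.453, 0.05, 0.097), (0.444, -0.047, 0.0), (0.438, -0.05, -0.002), (0.429, -0.05, 0.0)]
(480, 640)
```

The side depth puts the finger tips at z≈0.10, so they really sit about 25 mm above the reported TCP and the fingers closed above the bar. I'll open, go 27 mm lower and grip again.

Call:
{"name": "apply_moves", "arguments": {"commands": [[25, 0, 0, 0.1, 0], [25, 0, 0, 0, 0], [25, 0, 0, 0, 0], [25, 0, 0, -0.3, 0], [25, 0, 0, -0.25, 0], [25, 0, 0, 0, 0], [0, 0, 0, 0, 0], [0, 0, 0, 0, 0], [0, 0, 0, 0, 0], [0, 0, 0, 0, 0]], "newtons": 15}}

```text
clock: 6.05
position: [0.4502, 0.0143, 0.0487]
ee_rot: [-2.368, -2.064, -0.0]
force: [-1.6, -0.4, -0.0]
width: 0.09
gripper_force: 15.0
```

```bash
python3 - <<'E'
from h import *
c=snap("side");W=cloud(c);s=observe();print(s["position"],s["width"],s["gripper_force"],s["force"])
m=(W[...,0]>.43)&(W[...,0]<.475)&(W[...,1]>.015)&(W[...,1]<.030)&(W[...,2]>.03)
for a in np.arange(.43,.475,.005):
    q=W[m&(W[...,0]>=a)&(W[...,0]<a+.005)]; print(a.round(3),len(q),np.sort(q[:,2])[:6].round(3))
E
```

```text
[0.4502445  0.01429397 0.04864221] 0.0898834195554613 14.99547153711319 [-1.19350346  0.47367915  0.20270032]
0.43 52 [0.087 0.087 0.089 0.09  0.09  0.091]
0.435 55 [0.083 0.084 0.084 0.084 0.085 0.086]
0.44 65 [0.077 0.077 0.08  0.081 0.081 0.083]
0.445 43 [0.077 0.08  0.083 0.084 0.087 0.092]
0.45 45 [0.095 0.095 0.095 0.095 0.095 0.095]
0.455 94 [0.077 0.079 0.081 0.081 0.081 0.082]
0.46 62 [0.082 0.083 0.084 0.084 0.085 0.086]
0.465 54 [0.086 0.087 0.089 0.089 0.09  0.091]
0.47 42 [0.09  0.091 0.094 0.096 0.098 0.101]
```

The bar is now gripped at width 0.09, and the tips sit 28 mm above the reported TCP. Next I compute the opening arc.

```bash
python3 - <<'E'
import numpy as np
ph=np.linspace(-.025,1.75,19); r=.222
s=-r*np.cos(ph); z=r*np.sin(ph); u=np.array([.9932,-.1167])
X=np.stack([s*u[0],s*u[1],z],1)/.06
tot=np.zeros(3); rows=[]
for i in range(1,19):
    d=np.round(X[i]-X[0]-tot,2); tot+=d; rows.append([0,*d.tolist(),0])
print(rows[:9]);print(rows[9:])
E
```

```text
[[0, 0.01, -0.0, 0.36, 0], [0, 0.04, -0.01, 0.37, 0], [0, 0.08, -0.01, 0.35, 0], [0, 0.12, -0.01, 0.35, 0], [0, 0.14, -0.02, 0.33, 0], [0, 0.18, -0.02, 0.32, 0], [0, 0.21, -0.02, 0.3, 0], [0, 0.24, -0.03, 0.27, 0], [0, 0.26, -0.03, 0.25, 0]]
[[0, 0.29, -0.03, 0.23, 0], [0, 0.31, -0.04, 0.19, 0], [0, 0.32, -0.04, 0.16, 0], [0, 0.34, -0.04, 0.13, 0], [0, 0.35, -0.04, 0.1, 0], [0, 0.36, -0.04, 0.06, 0], [0, 0.36, -0.04, 0.02, 0], [0, 0.36, -0.05, -0.01, 0], [0, 0.36, -0.04, -0.05, 0]]
```

Call:
{"name": "apply_moves", "arguments": {"commands": [[0, 0.01, 0, 0.36, 0], [0, 0.04, -0.01, 0.37, 0], [0, 0.08, -0.01, 0.35, 0], [0, 0.12, -0.01, 0.35, 0], [0, 0.14, -0.02, 0.33, 0], [0, 0.18, -0.02, 0.32, 0], [0, 0.21, -0.02, 0.3, 0], [0, 0.24, -0.03, 0.27, 0], [0, 0.26, -0.03, 0.25, 0]]}}

```text
clock: 7.22
position: [0.5227, 0.0059, 0.2229]
ee_rot: [-2.362, -2.059, 0.008]
force: [-20.4, 2.7, 17.8]
width: 0.093
gripper_force: 15.0
```

Call:
{"name": "apply_moves", "arguments": {"commands": [[0, 0.29, -0.03, 0.23, 0], [0, 0.31, -0.04, 0.19, 0], [0, 0.32, -0.04, 0.16, 0], [0, 0.34, -0.04, 0.13, 0], [0, 0.35, -0.04, 0.1, 0], [0, 0.36, -0.04, 0.06, 0], [0, 0.36, -0.04, 0.02, 0], [0, 0.36, -0.05, -0.01, 0], [0, 0.36, -0.04, -0.05, 0], [0, 0, 0, 0, 0]]}}

```text
clock: 8.48
position: [0.7118, -0.016, 0.272]
ee_rot: [2.367, 2.064, 0.002]
force: [2.3, 1.9, 1.9]
width: 0.091
gripper_force: 15.0
```

Call:
{"name": "apply_moves", "arguments": {"commands": [[30, 0, 0, 0, 0], [30, 0, 0, 0, 0], [30, 0, 0, 0.5, 0], [30, 0, 0, 0.6, 0], [30, 0, 0, 0.5, 0], [60, -0.24, -0.43, 0, 0.35], [60, -0.24, -0.43, 0, 0.35], [60, -0.24, -0.43, 0, 0.35], [60, -0.24, -0.43, 0, 0.35], [60, -0.24, -0.43, 0, 0.35], [60, -0.24, -0.43, 0, 0.35], [60, -0.24, -0.43, 0, 0.35]]}}

```text
clock: 9.98
position: [0.6081, -0.1978, 0.3686]
ee_rot: [-0.743, -3.052, 0.0]
force: [-0.9, -0.7, 0.1]
width: 0.601
gripper_force: 0.0
```

Call:
{"name": "apply_moves", "arguments": {"commands": [[60, -0.24, -0.43, 0, 0.35], [60, -0.24, -0.43, 0, 0.35], [60, 0, 0, 0, 0], [60, 0, 0, 0, 0]]}}

```text
clock: 10.48
position: [0.5806, -0.2478, 0.3684]
ee_rot: [0.212, 3.134, 0.001]
force: [-0.2, 0.4, 0.4]
width: 0.601
gripper_force: 0.0
```

```bash
python3 - <<'E'
from h import *
s=observe();print(s["joints"].round(2),s["position"].round(4))
a=snap("wrist")[0]; t=snap("top")
save(a,"pics/w5.png"); save(t[0],"pics/t5.png")
v=np.vstack([a[100:400,:],cv2.resize(t[0][165:325,190:510],(640,320),interpolation=cv2.INTER_CUBIC)[:300]])
save(v,"pics/v5.png")
E
```

```text
[ 0.1   0.37  0.34  1.28 -0.12  1.51  1.86] [ 0.5806 -0.2478  0.3684]
```

View pics/v5.png

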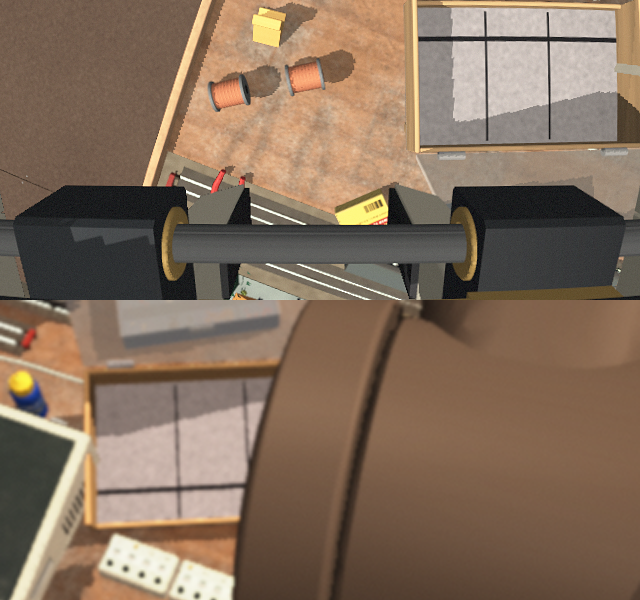

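The wrist view shows the open case with its cross line and dividers (intersections near (486,139) and (548,139) in full rows), spools at (228,193) and (305,176), and one chock at (268,126). Next I measure everything from masks and depth.

```bash
cat > meas.py <<'E'
from h import *
def things(c,chocks=True):
    W=cloud(c); im=c[0]; hsv=cv2.cvtColor(im,cv2.COLOR_RGB2HSV)
    m=cv2.inRange(hsv,(19,90,110),(32,255,255)); m[300:]=0
    m[~((W[...,0]>.3)&(W[...,2]>-.01)&(W[...,2]<.09)&(W[...,0]<.63))]=0
    m=cv2.morphologyEx(m,cv2.MORPH_CLOSE,np.ones((5,5)))
    n,l,st,ce=cv2.connectedComponentsWithStats(m); out=[]
    for i in range(1,n):
        if st[i,4]<150: continue
        k=cv2.dilate((l==i).astype(np.uint8),np.ones((5,5)))>0
        p=W[k]; b=np.nanmax(p[:,2]); 
        top=p[(p[:,2]>.036)&(p[:,2]<.045)]; low=p[(p[:,2]>.0025)&(p[:,2]<.006)]; mid=p[(p[:,2]>.008)&(p[:,2]<.022)]
        if len(top)<20: print("blob",st[i],np.nanmedian(p,0).round(3),b.round(3)); continue
        r=cv2.minAreaRect((top[:,:2]*1000).astype(np.float32))
        ang=r[2] if r[1][0]>r[1][1] else r[2]+90   # ridge direction deg
        ang=(ang+180)%180
        print("chock px",ce[i].round(),"ridge c",np.round(r[0],1),"size",np.round(r[1],1),"ridge dir deg",round(ang,1),"low",low[:,:2].mean(0).round(4),len(low),"mid",mid[:,:2].mean(0).round(4),len(mid),"top z",b.round(3))
def spools(c):
    W=cloud(c); im=c[0]; hsv=cv2.cvtColor(im,cv2.COLOR_RGB2HSV)
    m=((W[...,2]>.012)&(W[...,2]<.05)&(W[...,0]>.4)&(W[...,0]<.68)&(W[...,1]<-.17)).astype(np.uint8)
    m[cv2.inRange(hsv,(17,90,80),(34,255,255))>0]=0; m[300:]=0
    n,l,st,ce=cv2.connectedComponentsWithStats(m)
    for i in range(1,n):
        if st[i,4]<200: continue
        p=W[l==i]; r=cv2.minAreaRect((p[:,:2]*1000).astype(np.float32))
        t=p[p[:,2]>np.percentile(p[:,2],99)-.004]; rt=cv2.minAreaRect((t[:,:2]*1000).astype(np.float32))
        print("spool px",ce[i].round(),st[i,4],"rect",[np.round(a,1) for a in r],"topline",[np.round(a,1) for a in rt],"z",np.percentile(p[:,2],99).round(3))
E
python3 - <<'E'
from meas import *
c=snap("wrist"); things(c); spools(c)
W=cloud(c)
for p in((486,139),(548,139.5),(418,138),(617,140)): print("cross",ray(c,*p,.0246).round(4),W[int(p[1]),int(p[0])].round(4))
for p in((487,236),(550,236)): print("rear",ray(c,*p,.052).round(4),W[int(p[1]),int(p[0])].round(4))
E
```

```text
chock px [384.  58.] ridge c [ 425.8 -147.1] size [33.6 12.4] ridge dir deg 64.1 low [ 0.4328 -0.1502] 186 mid [ 0.4396 -0.1543] 405 top z 0.045
chock px [301.  75.] ridge c [ 432.9 -247.4] size [34.4 12.1] ridge dir deg 64.3 low [ 0.4355 -0.2503] 180 mid [ 0.4471 -0.2544] 351 top z 0.045
blob [412  93   6 127 376] [ 0.546 -0.136  0.074] 0.093
blob [442 102 178   6 443] [0.506 0.024 0.031] 0.034
chock px [267. 126.] ridge c [ 487.9 -298.9] size [34.6 12.2] ridge dir deg 67.5 low [ 0.4889 -0.3005] 231 mid [ 0.5034 -0.304 ] 313 top z 0.044
blob [154 181  24  70 239] [ 0.596 -0.456  0.017] 0.02
spool px [192. 154.] 627 rect [array([ 536.9, -418.4]), array([  9.4, 320.6]), np.float64(59.9)] topline [array([ 537.3, -418.6]), array([  9.2, 319.8]), np.float64(60.0)] z 0.019
spool px [304. 176.] 988 rect [array([ 559.9, -264. ]), array([39.1, 43.2]), np.float64(3.7)] topline [array([ 559.6, -264.3]), array([24.6, 42.7]), np.float64(3.6)] z 0.042
spool px [228. 192.] 1098 rect [array([ 566.2, -361.6]), array([39.7, 45.5]), np.float64(4.3)] topline [array([ 567.3, -361.9]), array([25.2, 44.7]), np.float64(4.6)] z 0.042
cross [ 0.5425 -0.0343  0.0246] [ 0.5424 -0.0354  0.0273]
cross [0.5519 0.0465 0.0246] [0.5512 0.0463 0.0251]
cross [ 0.5314 -0.1192  0.0246] [ 0.5313 -0.1198  0.0272]
cross [0.5618 0.1428 0.0246] [0.5614 0.1396 0.0291]
rear [ 0.6587 -0.0488  0.052 ] [ 0.659  -0.0485  0.051 ]
rear [0.6695 0.0332 0.052 ] [0.6697 0.0335 0.0514]
```

Call:
{"name": "apply_moves", "arguments": {"commands": [[65, -0.42, 0.275, -0.7, -0.105], [65, -0.42, 0.275, -0.7, -0.105], [65, -0.42, 0.275, -0.7, -0.105], [65, -0.42, 0.275, -0.7, -0.105], [65, -0.42, 0.275, -0.7, -0.105], [65, -0.42, 0.275, -0.7, -0.105], [65, 0, 0, -0.6, 0], [65, 0, 0, -0.6, 0], [65, 0, 0, -0.4, 0], [65, 0, 0, 0, 0]]}}

```text
clock: 11.88
position: [0.4285, -0.1488, 0.0192]
ee_rot: [-0.696, -3.06, 0.0]
force: [0.2, -0.2, 0.5]
width: 0.651
gripper_force: 0.0
```

```bash
python3 - <<'E'
from h import *
s=observe();print(s["position"].round(4),s["force"].round(2))
a=R.from_rotvec(s["ee_rot"]).as_matrix()[:2,1]; print(np.degrees(np.arctan2(a[1],a[0])))
c=snap("wrist");W=cloud(c);save(c[0],"pics/w6.png")
t=snap("side");V=cloud(t)
t0=np.load("top0.npy"); 
for p in((160,230),(190,260),(215,250),(150,280),(225,245)): print(t0[p[1],p[0]].round(3))
# fingertip depth in side
P=s["position"]; m=(abs(V[...,0]-P[0])<.03)&(abs(V[...,1]-P[1])<.06)&(V[...,2]>.045)&(V[...,2]<.15)
print(m.sum(), np.sort(V[m][:,2])[:10].round(3))
E
```

```text
[ 0.4285 -0.1488  0.0192] [ 0.2  -0.24  0.49]
64.36040454912519
[0.637 0.297 0.094]
[0.557 0.237 0.084]
[0.569 0.18  0.092]
[0.532 0.329 0.067]
[0.575 0.157 0.096]
436 [0.049 0.049 0.049 0.05  0.051 0.051 0.051 0.052 0.053 0.053]
```

View pics/w6.png

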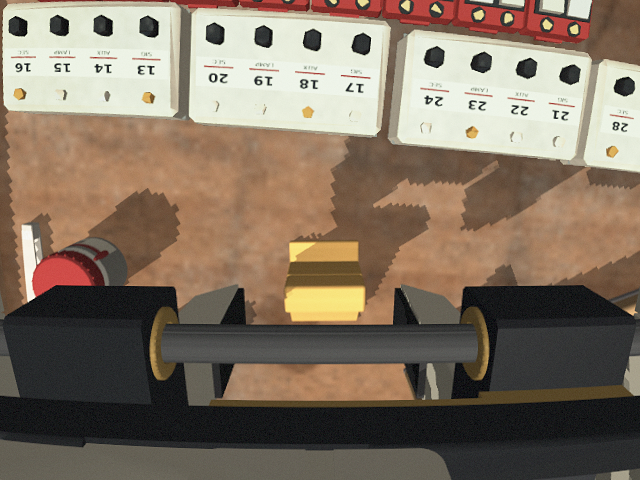

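The wrist view shows the chock centred between the fingers at (325,280), with its heel toward the robot. I'll descend and grip.

Call:
{"name": "apply_moves", "arguments": {"commands": [[65, 0, 0, -0.4, 0], [65, 0, 0, -0.27, 0], [65, 0, 0, 0, 0], [0, 0, 0, 0, 0], [0, 0, 0, 0, 0], [0, 0, 0, 0, 0], [0, 0, 0, 0, 0], [0, 0, 0, 0.4, 0], [0, 0, 0, 0.6, 0], [0, 0, 0, 0.6, 0]], "newtons": 14}}

```text
clock: 13.22
position: [0.4289, -0.1495, 0.0771]
ee_rot: [-0.698, -3.062, 0.0]
force: [1.2, -0.2, -1.4]
width: 0.372
gripper_force: 14.0
```

Call:
{"name": "apply_moves", "arguments": {"commands": [[0, 0.294, 0.437, 0.12, 0.11], [0, 0.294, 0.437, 0.12, 0.11], [0, 0.294, 0.437, 0.12, 0.11], [0, 0.294, 0.437, 0.12, 0.11], [0, 0.294, 0.437, 0.12, 0.11], [0, 0.294, 0.437, 0.0, 0.11], [0, 0, 0, -0.3, 0], [0, 0, 0, -0.4, 0], [0, 0, 0, -0.4, 0], [0, 0, 0, 0, 0]]}}

```text
clock: 14.48
position: [0.5335, 0.0075, 0.0447]
ee_rot: [-0.185, -3.132, 0.001]
force: [0.1, 0.8, -0.9]
width: 0.368
gripper_force: 14.0
```

```bash
cat > st.py <<'E'
from h import *
s=observe();print("pos",s["position"].round(4),"F",s["force"].round(1),"w",round(float(s["width"]),3),"t",s["clock"],"j",s["joints"].round(2))
a=R.from_rotvec(s["ee_rot"]).as_matrix()[:2,1]; print("tool y deg",np.degrees(np.arctan2(a[1],a[0])).round(1))
E
python3 st.py; python3 - <<'E'
from h import *
c=snap("wrist");save(c[0],"pics/w7.png")
E
```

```text
pos [0.5335 0.0075 0.0447] F [ 0.1  0.8 -0.9] w 0.368 t 14.475 j [-0.25  0.48  0.18  1.97 -0.13  0.71  1.46]
tool y deg 83.2
```

View pics/w7.png

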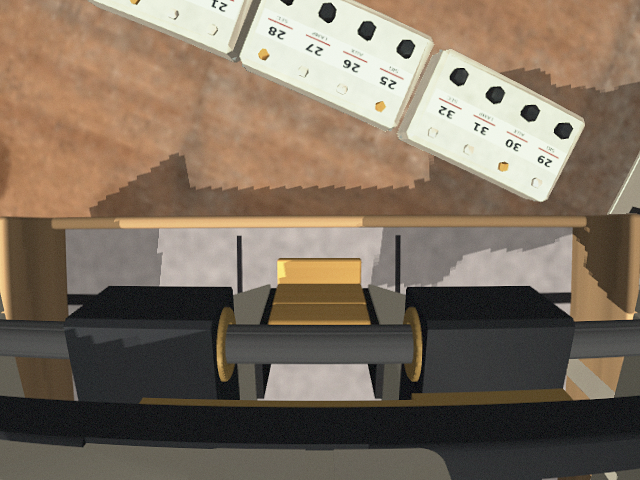

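The chock hangs centred between the divider lines at x=239 and x=398, so I lower it with a lighter grip and let it pivot onto the slope.

Call:
{"name": "apply_moves", "arguments": {"commands": [[0, 0.02, 0, -0.3, 0], [0, 0, 0, -0.2, 0], [0, 0, 0, -0.08, 0], [0, 0, 0, 0, 0]], "newtons": 7}}

```text
clock: 15.02
position: [0.5364, 0.0077, 0.0115]
ee_rot: [-0.185, -3.136, -0.0]
force: [-0.5, 0.2, -0.9]
width: 0.365
gripper_force: 7.0
```

Call:
{"name": "apply_moves", "arguments": {"commands": [[0, 0, 0, -0.07, 0], [0, 0, 0, -0.07, 0], [0, 0, 0, -0.05, 0], [0, 0, 0, 0, 0], [0, 0, 0, 0, 0]], "newtons": 5}}

```text
clock: 15.65
position: [0.5369, 0.0077, -0.0001]
ee_rot: [0.185, 3.135, -0.0]
force: [0.7, -0.8, -1.2]
width: 0.369
gripper_force: 5.0
```

Call:
{"name": "apply_moves", "arguments": {"commands": [[0, 0, 0, -0.05, 0], [0, 0, 0, -0.05, 0], [0, 0, 0, 0, 0]]}}

```text
clock: 16.02
position: [0.5378, 0.0076, -0.0046]
ee_rot: [0.186, 3.133, 0.001]
force: [-3.2, 0.4, 16.4]
width: 0.367
gripper_force: 14.4
```

```bash
python3 st.py; python3 - <<'E'
from h import *
c=snap("wrist");W=cloud(c)
for v in range(235,330,8): print(v,W[v,300].round(4),W[v,340].round(4))
E
```

```text
pos [ 0.5378  0.0076 -0.0046] F [-3.2  0.4 16.4] w 0.367 t 16.025 j [-0.23  0.56  0.16  2.   -0.15  0.6   1.48]
tool y deg 83.2
235 [0.5028 0.0039 0.0322] [0.5047 0.0184 0.0316]
243 [0.5062 0.0034 0.0307] [0.5078 0.0181 0.0313]
251 [0.5123 0.0021 0.0196] [0.5144 0.018  0.0187]
259 [0.5157 0.0016 0.019 ] [0.5178 0.0176 0.0186]
267 [0.5175 0.0016 0.0242] [0.5194 0.0172 0.024 ]
275 [0.5205 0.0013 0.0248] [0.5222 0.0168 0.0254]
283 [0.5233 0.001  0.0264] [0.525  0.0165 0.0267]
291 [0.5246 0.001  0.0317] [0.5261 0.0161 0.0325]
299 [0.5205 0.0024 0.0502] [0.5225 0.0157 0.0491]
307 [0.5191 0.003  0.0605] [0.5203 0.0154 0.061 ]
315 [0.5209 0.0028 0.0624] [0.5224 0.0151 0.0623]
323 [0.5235 0.0025 0.0626] [0.5249 0.0148 0.0627]
```

Call:
{"name": "apply_moves", "arguments": {"commands": [[0, 0, 0, 0.06, 0], [0, 0.04, 0, 0, 0], [0, 0, 0, 0, 0], [48, 0, 0, 0, 0], [48, 0, 0, 0, 0], [48, 0, 0, 0.3, 0], [48, 0, 0, 0.6, 0], [60, 0, 0, 0.8, 0], [60, 0.2, 0, 0.8, 0], [60, 0, 0, 0, 0]]}}

```text
clock: 17.32
position: [0.5541, 0.0079, 0.1514]
ee_rot: [0.185, 3.129, 0.002]
force: [0.6, -0.7, 0.1]
width: 0.599
gripper_force: 0.0
```

```bash
python3 st.py; cat > bay.py <<'E'
from h import *
c=snap("wrist");W=cloud(c);hsv=cv2.cvtColor(c[0],cv2.COLOR_RGB2HSV)
B=np.array([.5472,.0061]);u=np.array([.9933,-.1156]);v=np.array([.1156,.9933])
P=W[...,:2]-B; a=P@u; b=P@v; z=W[...,2]
ok=(a>-.06)&(a<.10)&(z<.09)&(z>.0)
ok&=np.arange(480)[:,None]<290
# slope coords: xs along floor, h height above floor
za=z-.0246; xs=a*np.cos(.21)+za*np.sin(.21); h=-a*np.sin(.21)+za*np.cos(.21)
for k,bb in (("bay2",-.082),("bay1",0),("bay0",.082)):
    m=ok&(abs(b-bb)<.041)&(h>.034)&(h<.047)&(hsv[...,0]>17)&(hsv[...,0]<34)&(hsv[...,1]>90)
    if m.sum()>30:
        r=cv2.minAreaRect((np.stack([xs[m],b[m]],1)*1000).astype(np.float32))
        print(k,"ridge xs",xs[m].min().round(4),xs[m].max().round(4),"rect",[np.round(q,1) for q in r],"-> chock origin at",round(r[0][0]+11,1),"y",round(r[0][1]-bb*1000,1),"h",np.percentile(h[m],50).round(4))
    m=ok&(abs(b-bb)<.036)&(h>.008)&(h<.047)&(xs>-.01)&(xs<.08)&~((hsv[...,0]>17)&(hsv[...,0]<34)&(hsv[...,1]>90))
    if m.sum()>100:
        t=m&(h>.033); print(k,"spool",m.sum(),"xs",np.percentile(xs[m],[2,98]).round(4),"b",(np.percentile(b[m],[2,98])-bb).round(4),"top xs",np.median(xs[t]).round(4) if t.sum() else None,"hmax",np.percentile(h[m],98).round(4))
E
python3 bay.py; python3 - <<'E'
from h import *
save(snap("wrist")[0],"pics/w8.png")
E
```

```text
pos [0.5541 0.0079 0.1514] F [ 0.6 -0.7  0.1] w 0.599 t 17.325 j [-0.27  0.36  0.22  1.83 -0.09  0.95  1.44]
tool y deg 83.2
bay1 ridge xs -0.019 -0.0071 rect [array([-13. ,  -0.8]), array([32.8, 11.9]), np.float64(89.8)] -> chock origin at -2.0 y -0.8 h 0.0415
```

View pics/w8.png

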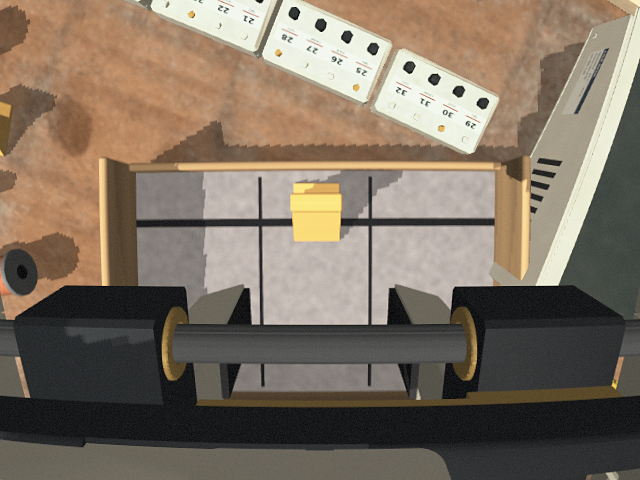

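The chock stands on the cross line, centred in bay1 and about 2 mm off. Next is the second chock, for bay2.

Call:
{"name": "apply_moves", "arguments": {"commands": [[65, -0.327, -0.713, 0, -0.11], [65, -0.327, -0.713, 0, -0.11], [65, -0.327, -0.713, 0, -0.11], [65, -0.327, -0.713, 0, -0.11], [65, -0.327, -0.713, -0.3, -0.11], [65, -0.327, -0.713, -0.4, -0.11], [65, 0, 0, -0.5, 0], [65, 0, 0, -0.3, 0], [65, 0, 0, 0, 0]]}}

```text
clock: 18.55
position: [0.4307, -0.248, 0.0553]
ee_rot: [-0.697, -3.058, -0.001]
force: [0.3, -0.4, 0.2]
width: 0.648
gripper_force: 0.0
```

```bash
python3 st.py; python3 -c "
from meas import *
c=snap('wrist');things(c)"
```

```text
pos [ 0.4307 -0.248   0.0553] F [ 0.3 -0.4  0.2] w 0.648 t 18.55 j [ 0.16  0.42  0.34  2.06 -0.21  0.7   1.76]
tool y deg 64.3
blob [295 234  59  20 549] [ 0.422 -0.241  0.006] 0.014
chock px [325. 284.] ridge c [ 432.9 -247.6] size [34.1 12.5] ridge dir deg 65.5 low [ 0.4547 -0.2551] 34 mid [ 0.4502 -0.2555] 444 top z 0.044
```

Call:
{"name": "apply_moves", "arguments": {"commands": [[65, 0.1, -0.02, 0, 0], [65, 0, 0, -0.5, 0], [65, 0, 0, -0.5, 0], [65, 0, 0, -0.28, 0], [65, 0, 0, 0, 0], [0, 0, 0, 0, 0], [0, 0, 0, 0, 0], [0, 0, 0, 0, 0], [0, 0, 0, 0, 0], [0, 0, 0, 0.4, 0], [0, 0, 0, 0.6, 0], [0, 0, 0, 0.6, 0]], "newtons": 14}}

```text
clock: 20.1
position: [0.4387, -0.25, 0.0777]
ee_rot: [-0.698, -3.062, -0.0]
force: [0.6, -0.8, -1.7]
width: 0.368
gripper_force: 14.0
```

```bash
python3 st.py
```

```text
pos [ 0.4387 -0.25    0.0777] F [ 0.6 -0.8 -1.7] w 0.368 t 20.1 j [ 0.14  0.4   0.36  2.03 -0.2   0.75  1.74]
tool y deg 64.3
```

Call:
{"name": "apply_moves", "arguments": {"commands": [[0, 0.249, 0.488, 0.2, 0.11], [0, 0.249, 0.488, 0.2, 0.11], [0, 0.249, 0.488, 0.2, 0.11], [0, 0.249, 0.488, 0.1, 0.11], [0, 0.249, 0.488, 0, 0.11], [0, 0.249, 0.488, 0, 0.11], [0, 0, 0, -0.3, 0], [0, 0, 0, -0.4, 0], [0, 0, 0, -0.4, 0], [0, 0, 0, 0, 0]]}}

```text
clock: 21.35
position: [0.527, -0.0744, 0.0514]
ee_rot: [-0.185, -3.132, 0.0]
force: [-1.1, 0.3, 0.9]
width: 0.372
gripper_force: 14.0
```

```bash
python3 st.py; python3 - <<'E'
from h import *
c=snap("wrist");W=cloud(c);save(c[0],"pics/w9.png")
im=c[0][225:300].astype(int)
m=(cv2.cvtColor(c[0],cv2.COLOR_RGB2HSV)[...,1]>90)&(W[...,2]>.03)
for v in (270,280,300):
    print(v,[tuple(W[v,u].round(3)) for u in (250,280,300,320,340,360,380)])
E
```

```text
pos [ 0.527  -0.0744  0.0514] F [-1.1  0.3  0.9] w 0.372 t 21.35 j [-0.13  0.47  0.23  1.97 -0.16  0.72  1.65]
tool y deg 83.2
270 [(np.float64(0.523), np.float64(-0.112), np.float64(0.023)), (np.float64(0.509), np.float64(-0.089), np.float64(0.076)), (np.float64(0.509), np.float64(-0.081), np.float64(0.076)), (np.float64(0.511), np.float64(-0.073), np.float64(0.075)), (np.float64(0.512), np.float64(-0.065), np.float64(0.074)), (np.float64(0.513), np.float64(-0.057), np.float64(0.074)), (np.float64(0.531), np.float64(-0.043), np.float64(0.023))]
280 [(np.float64(0.528), np.float64(-0.113), np.float64(0.024)), (np.float64(0.512), np.float64(-0.089), np.float64(0.077)), (np.float64(0.513), np.float64(-0.081), np.float64(0.079)), (np.float64(0.514), np.float64(-0.073), np.float64(0.078)), (np.float64(0.515), np.float64(-0.065), np.float64(0.078)), (np.float64(0.516), np.float64(-0.057), np.float64(0.077)), (np.float64(0.536), np.float64(-0.044), np.float64(0.024))]
300 [(np.float64(0.512), np.float64(-0.098), np.float64(0.098)), (np.float64(0.513), np.float64(-0.087), np.float64(0.099)), (np.float64(0.513), np.float64(-0.08), np.float64(0.099)), (np.float64(0.514), np.float64(-0.073), np.float64(0.099)), (np.float64(0.515), np.float64(-0.066), np.float64(0.099)), (np.float64(0.516), np.float64(-0.059), np.float64(0.099)), (np.float64(0.517), np.float64(-0.052), np.float64(0.098))]
```

Call:
{"name": "apply_moves", "arguments": {"commands": [[0, 0.04, -0.01, -0.35, 0], [0, 0, 0, -0.25, 0], [0, 0, 0, -0.07, 0], [0, 0, 0, 0, 0]], "newtons": 7}}

```text
clock: 21.9
position: [0.5311, -0.0751, 0.0127]
ee_rot: [-0.185, -3.136, -0.0]
force: [-0.2, 0.4, -1.0]
width: 0.37
gripper_force: 7.0
```

Call:
{"name": "apply_moves", "arguments": {"commands": [[0, 0, 0, -0.07, 0], [0, 0, 0, -0.07, 0], [0, 0, 0, -0.07, 0], [0, 0, 0, -0.05, 0], [0, 0, 0, 0, 0]], "newtons": 5}}

```text
clock: 22.52
position: [0.5319, -0.0751, -0.003]
ee_rot: [0.185, 3.135, -0.0]
force: [0.1, 0.3, 0.5]
width: 0.37
gripper_force: 5.4
```

```bash
python3 st.py; python3 bay.py
```

```text
pos [ 0.5319 -0.0751 -0.003 ] F [0.1 0.3 0.5] w 0.37 t 22.525 j [-0.11  0.55  0.2   2.   -0.19  0.6   1.67]
tool y deg 83.2
```

Call:
{"name": "apply_moves", "arguments": {"commands": [[0, -0.04, 0, -0.02, 0], [0, 0, 0, -0.03, 0], [0, 0, 0, 0.02, 0], [0, 0, 0, 0, 0], [48, 0, 0, 0, 0], [48, 0, 0, 0, 0], [48, 0, 0, 0.3, 0], [48, 0, 0, 0.6, 0], [60, 0, 0, 0.8, 0], [60, 0.2, 0, 0.8, 0], [60, 0, 0, 0, 0]]}}

```text
clock: 23.95
position: [0.544, -0.0752, 0.1488]
ee_rot: [0.184, 3.128, 0.001]
force: [-0.5, 0.1, -0.6]
width: 0.598
gripper_force: 0.0
```

```bash
python3 st.py; python3 bay.py
```

```text
pos [ 0.544  -0.0752  0.1488] F [-0.5  0.1 -0.6] w 0.598 t 23.95 j [-0.16  0.36  0.27  1.85 -0.12  0.94  1.61]
tool y deg 83.3
bay2 ridge xs -0.0191 -0.0079 rect [array([-13.5, -83.6]), array([33.2, 11.2]), np.float64(89.8)] -> chock origin at -2.5 y -1.6 h 0.0416
bay1 ridge xs -0.0191 -0.0072 rect [array([-13.2,  -0.9]), array([11.8, 33.2]), np.float64(0.2)] -> chock origin at -2.2 y -0.9 h 0.0414
```

Both chocks are on the line, within 2.5 mm. Next is the first spool.

Call:
{"name": "apply_moves", "arguments": {"commands": [[70, 0.05, -0.63, 0, 0.073], [70, 0.05, -0.63, 0, 0.073], [70, 0.05, -0.63, 0, 0.073], [70, 0.05, -0.63, 0, 0.073], [70, 0.06, -0.63, 0, 0.073], [70, 0, 0, -0.4, 0], [70, 0, 0, -0.6, 0], [70, 0, 0, -0.5, 0], [70, 0, 0, 0, 0]]}}

```text
clock: 25.12
position: [0.5534, -0.2628, 0.0516]
ee_rot: [0.101, -3.133, -0.004]
force: [-0.5, -0.2, 0.2]
width: 0.703
gripper_force: 0.0
```

```bash
python3 st.py; python3 - <<'E'
from meas import *
c=snap("wrist"); spools(c); save(c[0],"pics/w10.png")
E
```

```text
pos [ 0.5534 -0.2628  0.0516] F [-0.5 -0.2  0.2] w 0.703 t 25.125 j [ 0.19  0.58  0.24  1.77 -0.17  0.83  2.15]
tool y deg 93.7
spool px [ 94. 136.] 2982 rect [array([ 502.3, -396.9]), array([  8.2, 193.1]), np.float64(60.0)] topline [array([ 502.6, -397.1]), array([  8.2, 192. ]), np.float64(60.0)] z 0.018
spool px [ 38. 212.] 243 rect [array([ 531.4, -420.6]), array([ 5.6, 31.7]), np.float64(59.5)] topline [array([ 531.4, -420.6]), array([ 5.6, 31.7]), np.float64(59.5)] z 0.019
spool px [138. 270.] 3667 rect [array([ 563.9, -361.4]), array([33.1, 45.2]), np.float64(4.4)] topline [array([ 558.6, -360.8]), array([46.1, 17. ]), np.float64(83.3)] z 0.041
spool px [317. 275.] 4243 rect [array([ 553. , -264.6]), array([24. , 43.9]), np.float64(3.8)] topline [array([ 556.2, -264.1]), array([16.5, 43. ]), np.float64(3.3)] z 0.042
```

View pics/w10.png

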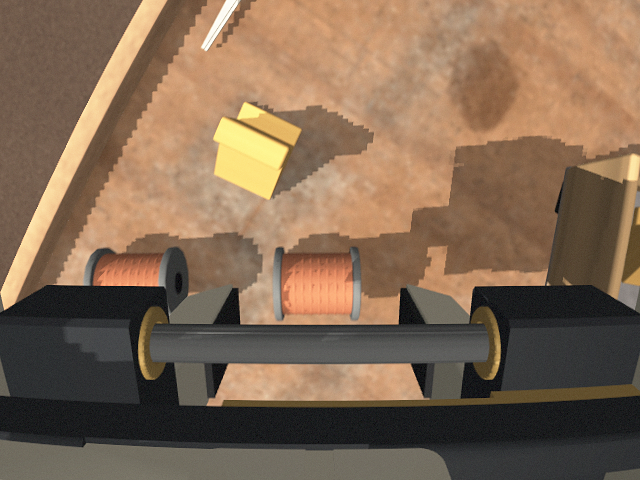

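The spool is centred between the fingers at (317,283), and the third chock lies at (258,150). I'll descend and grip.

Call:
{"name": "apply_moves", "arguments": {"commands": [[66, 0.1, -0.02, 0, 0], [66, 0, 0, -0.5, 0], [66, 0, 0, -0.45, 0], [66, 0, 0, -0.28, 0], [66, 0, 0, 0, 0], [0, 0, 0, 0, 0], [0, 0, 0, 0, 0], [0, 0, 0, 0, 0], [0, 0, 0, 0.4, 0], [0, 0, 0, 0.6, 0], [0, 0, 0, 0.7, 0], [0, 0, 0, 0.5, 0]], "newtons": 15}}

```text
clock: 26.68
position: [0.5627, -0.2655, 0.1155]
ee_rot: [-0.101, 3.138, -0.001]
force: [0.2, -1.1, -0.9]
width: 0.478
gripper_force: 15.0
```

```bash
python3 st.py
```

```text
pos [ 0.5627 -0.2655  0.1155] F [ 0.2 -1.1 -0.9] w 0.478 t 26.675 j [ 0.18  0.51  0.26  1.7  -0.15  0.95  2.13]
tool y deg 93.7
```

Call:
{"name": "apply_moves", "arguments": {"commands": [[0, -0.01, 0.626, 0, -0.073], [0, -0.01, 0.626, 0, -0.073], [0, -0.01, 0.626, 0, -0.073], [0, -0.01, 0.626, 0, -0.073], [0, 0, 0.626, 0, -0.073], [0, 0, 0, -0.5, 0], [0, 0, 0, -0.5, 0], [0, 0, 0, -0.4, 0], [0, 0, 0, 0, 0]]}}

```text
clock: 27.8
position: [0.5585, -0.0773, 0.0281]
ee_rot: [-0.185, -3.133, 0.0]
force: [0.2, -0.0, 0.3]
width: 0.48
gripper_force: 15.0
```

```bash
python3 st.py;python3 bay.py; python3 - <<'E'
from h import *
c=snap("wrist"); save(c[0],"pics/w11.png")
E
```

```text
pos [ 0.5585 -0.0773  0.0281] F [ 0.2 -0.   0.3] w 0.48 t 27.8 j [-0.14  0.54  0.25  1.91 -0.2   0.71  1.68]
tool y deg 83.2
bay2 ridge xs -0.0193 -0.0074 rect [array([-13.4, -83.4]), array([33.4, 11.9]), np.float64(89.8)] -> chock origin at -2.4 y -1.4 h 0.0415
bay2 spool 1594 xs [-0.0007  0.0162] b [-0.0264  0.0257] top xs 0.0119 hmax 0.0469
bay1 ridge xs -0.0189 -0.007 rect [array([-12.9,  -0.8]), array([34.7, 11.6]), np.float64(89.2)] -> chock origin at -1.9 y -0.8 h 0.0414
bay1 spool 233 xs [-0.0094  0.009 ] b [-0.0177  0.0162] top xs -0.0078 hmax 0.0408
```

View pics/w11.png

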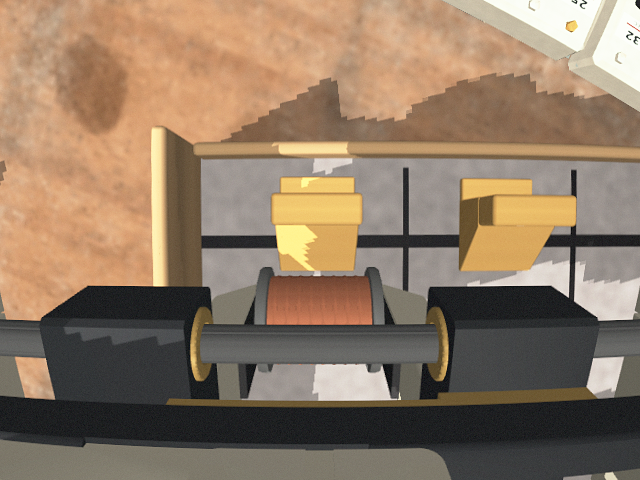

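The spool hangs behind the bay2 chock, aligned with it. I'll lower and release.

Call:
{"name": "apply_moves", "arguments": {"commands": [[0, 0, 0, -0.2, 0], [0, 0, 0, -0.13, 0], [0, 0, 0, 0, 0], [0, 0, 0, 0, 0]], "newtons": 8}}

```text
clock: 28.4
position: [0.5598, -0.0775, 0.0094]
ee_rot: [-0.185, -3.136, -0.0]
force: [0.3, -0.6, -1.4]
width: 0.478
gripper_force: 8.0
```

Call:
{"name": "apply_moves", "arguments": {"commands": [[0, 0, 0, -0.04, 0], [0, 0, 0, -0.03, 0], [0, 0, 0, 0, 0]]}}

```text
clock: 28.78
position: [0.5609, -0.0776, 0.0062]
ee_rot: [0.185, 3.134, 0.0]
force: [-0.8, 0.4, 8.0]
width: 0.477
gripper_force: 8.0
```

Call:
{"name": "apply_moves", "arguments": {"commands": [[57, 0, 0, 0.02, 0], [57, 0, 0, 0, 0], [57, 0, 0, 0, 0], [57, 0, 0, 0, 0], [57, 0, 0, 0.3, 0], [57, 0, 0, 0.6, 0], [57, 0, 0, 0.8, 0], [70, 0.3, 0, 0.8, 0], [70, 0.3, 0, 0, 0], [70, 0, 0, 0, 0]]}}

```text
clock: 30.02
position: [0.597, -0.0773, 0.1581]
ee_rot: [0.184, 3.134, 0.0]
force: [-1.5, 0.2, 0.2]
width: 0.699
gripper_force: 0.0
```

```bash
python3 st.py;python3 bay.py
```

```text
pos [ 0.597  -0.0773  0.1581] F [-1.5  0.2  0.2] w 0.699 t 30.025 j [-0.17  0.44  0.3   1.7  -0.15  1.02  1.63]
tool y deg 83.3
bay2 ridge xs -0.0194 -0.0072 rect [array([-13.3, -83.3]), array([12.3, 33.1]), np.float64(0.2)] -> chock origin at -2.3 y -1.3 h 0.0415
bay2 spool 3504 xs [0.0011 0.0404] b [-0.0213  0.0203] top xs 0.0243 hmax 0.0415
bay1 ridge xs -0.0192 -0.0066 rect [array([-12.8,  -0.8]), array([34. , 12.6]), np.float64(89.7)] -> chock origin at -1.8 y -0.8 h 0.0414
```

The spool rests against the bay2 chock. Next is the second spool.

Call:
{"name": "apply_moves", "arguments": {"commands": [[66, -0.06, -0.59, 0, 0.05], [66, -0.06, -0.59, 0, 0.05], [66, -0.06, -0.59, 0, 0.05], [66, -0.06, -0.59, 0, 0.05], [66, -0.06, -0.59, 0, 0.05], [66, -0.06, -0.59, 0, 0.05], [66, -0.06, -0.59, 0, 0.05], [66, -0.06, -0.6, 0, 0.04], [66, 0, 0, -0.4, 0], [66, 0, 0, -0.6, 0], [66, 0, 0, -0.5, 0], [66, 0, 0, 0, 0]]}}

```text
clock: 31.58
position: [0.5644, -0.3598, 0.064]
ee_rot: [0.12, -3.134, -0.005]
force: [-0.5, -0.1, -0.4]
width: 0.66
gripper_force: 0.0
```

```bash
python3 st.py; python3 -c "
from meas import *
c=snap('wrist');spools(c);things(c)"
```

```text
pos [ 0.5644 -0.3598  0.064 ] F [-0.5 -0.1 -0.4] w 0.66 t 31.575 j [ 0.32  0.64  0.27  1.61 -0.2   0.93  2.3 ]
tool y deg 94.4
spool px [237. 175.] 2524 rect [array([ 505.1, -401.9]), array([ 12.6, 196.9]), np.float64(59.9)] topline [array([ 505.5, -402.1]), array([ 12.6, 195.9]), np.float64(59.9)] z 0.018
spool px [282.  89.] 289 rect [array([ 472.1, -385.2]), array([ 8.2, 23.8]), np.float64(59.3)] topline [array([ 472.1, -385.2]), array([ 8.2, 23.8]), np.float64(59.3)] z 0.018
spool px [259. 125.] 331 rect [array([ 492.7, -398.6]), array([ 7.3, 23.9]), np.float64(53.2)] topline [array([ 492.7, -398.6]), array([ 7.3, 23.9]), np.float64(53.2)] z 0.018
spool px [316. 267.] 4987 rect [array([ 566.8, -361.8]), array([39.1, 43.9]), np.float64(4.1)] topline [array([ 567.1, -361.5]), array([25.6, 43.5]), np.float64(3.5)] z 0.042
blob [ 159    0  194  286 3044] [ 0.5   -0.4    0.017] 0.167
chock px [437. 145.] ridge c [ 488.9 -299. ] size [34.3 12.4] ridge dir deg 67.7 low [ 0.4893 -0.3006] 587 mid [ 0.5027 -0.3062] 1626 top z 0.044
```

Call:
{"name": "apply_moves", "arguments": {"commands": [[66, 0.03, -0.03, 0, 0], [66, 0, 0, -0.5, 0], [66, 0, 0, -0.5, 0], [66, 0, 0, -0.42, 0], [66, 0, 0, 0, 0], [0, 0, 0, 0, 0], [0, 0, 0, 0, 0], [0, 0, 0, 0, 0], [0, 0, 0, 0.4, 0], [0, 0, 0, 0.6, 0], [0, 0, 0, 0.7, 0], [0, 0, 0, 0.5, 0]], "newtons": 15}}

```text
clock: 33.12
position: [0.5694, -0.3635, 0.1159]
ee_rot: [-0.121, 3.137, -0.002]
force: [0.5, -0.2, -1.2]
width: 0.477
gripper_force: 15.0
```

```bash
python3 st.py
```

```text
pos [ 0.5694 -0.3635  0.1159] F [ 0.5 -0.2 -1.2] w 0.477 t 33.125 j [ 0.31  0.59  0.28  1.55 -0.19  1.02  2.29]
tool y deg 94.4
```

Call:
{"name": "apply_moves", "arguments": {"commands": [[0, 0, 0.61, 0, -0.04], [0, 0, 0.61, 0, -0.04], [0, 0, 0.61, 0, -0.04], [0, 0, 0.61, 0, -0.04], [0, 0, 0.61, 0, -0.04], [0, 0, 0.61, 0, -0.04], [0, 0, 0.61, 0, -0.04], [0, 0, 0.61, 0, -0.04], [0, 0, 0.61, 0, -0.04], [0, 0, 0.63, 0, -0.03], [0, 0, 0, 0, 0]]}}

```text
clock: 34.5
position: [0.569, 0.0083, 0.1137]
ee_rot: [0.176, 3.136, 0.003]
force: [-0.1, -0.4, -0.8]
width: 0.476
gripper_force: 15.0
```

Call:
{"name": "apply_moves", "arguments": {"commands": [[0, 0, 0, -0.5, 0], [0, 0, 0, -0.5, 0], [0, 0, 0, -0.4, 0], [0, 0, 0, 0, 0]]}}

```text
clock: 35.0
position: [0.5676, 0.0031, 0.0283]
ee_rot: [-0.186, -3.133, 0.001]
force: [-1.1, 0.9, 0.3]
width: 0.48
gripper_force: 15.0
```

```bash
python3 st.py;python3 bay.py; python3 - <<'E'
from h import *
c=snap("wrist"); save(c[0],"pics/w12.png")
E
```

```text
pos [0.5676 0.0031 0.0283] F [-1.1  0.9  0.3] w 0.48 t 35.0 j [-0.29  0.55  0.27  1.91 -0.21  0.72  1.55]
tool y deg 83.2
bay2 ridge xs -0.0195 -0.0074 rect [array([-13.5, -82.9]), array([12. , 34.7]), np.float64(0.4)] -> chock origin at -2.5 y -0.9 h 0.0416
bay2 spool 3422 xs [-0.0015  0.016 ] b [-0.0211  0.0219] top xs 0.0132 hmax 0.0388
bay1 ridge xs -0.0187 -0.0072 rect [array([-13. ,  -0.1]), array([33.5, 11.5]), np.float64(89.8)] -> chock origin at -2.0 y -0.1 h 0.0416
bay1 spool 1794 xs [-0.0055  0.016 ] b [-0.0271  0.0243] top xs 0.0115 hmax 0.0469
```

Aligned. I'll lower and release as before.

Call:
{"name": "apply_moves", "arguments": {"commands": [[0, 0, 0, -0.2, 0], [0, 0, 0, -0.13, 0], [0, 0, 0, -0.04, 0], [0, 0, 0, -0.03, 0], [0, 0, 0, 0, 0], [0, 0, 0, 0, 0]], "newtons": 8}}

```text
clock: 35.85
position: [0.57, 0.0041, 0.0061]
ee_rot: [0.185, 3.134, 0.001]
force: [-0.7, 0.4, 7.6]
width: 0.478
gripper_force: 8.0
```

```bash
python3 st.py
```

```text
pos [0.57   0.0041 0.0061] F [-0.7  0.4  7.6] w 0.478 t 35.85 j [-0.28  0.58  0.25  1.92 -0.22  0.67  1.56]
tool y deg 83.2
```

Call:
{"name": "apply_moves", "arguments": {"commands": [[57, 0, 0, 0.02, 0], [57, 0, 0, 0, 0], [57, 0, 0, 0, 0], [57, 0, 0, 0, 0], [57, 0, 0, 0.3, 0], [57, 0, 0, 0.6, 0], [57, 0, 0, 0.8, 0], [57, 0.3, 0, 0.8, 0], [57, 0.3, 0, 0.5, 0], [57, 0.1, 0, 0.5, 0], [57, 0, 0, 0, 0]]}}

```text
clock: 37.22
position: [0.6128, 0.0039, 0.2202]
ee_rot: [0.185, 3.131, 0.001]
force: [-0.1, -0.6, -0.1]
width: 0.572
gripper_force: 0.0
```

```bash
python3 st.py;python3 bay.py; python3 - <<'E'
from h import *
c=snap("wrist"); W=cloud(c)
m=(W[...,0]>.40)&(W[...,0]<.475)&(W[...,1]>-.06)&(W[...,1]<.08)&(W[...,2]<.06)
print("near handle max z",np.percentile(W[m][:,2],[50,90,99]).round(3))
p=W[m&(W[...,2]>.01)]; 
for y in np.arange(-.06,.08,.02):
    q=p[(p[:,1]>=y)&(p[:,1]<y+.02)]
    if len(q): print(y.round(2),"x",q[:,0].min().round(3),q[:,0].max().round(3),"z",np.percentile(q[:,2],98).round(3))
s=snap("side")[0]
save(np.hstack([cv2.resize(c[0][:320],(400,200)),cv2.resize(s[100:340,120:520],(400,240))[:200]]),"pics/v13.png")
E
```

```text
pos [0.6128 0.0039 0.2202] F [-0.1 -0.6 -0.1] w 0.572 t 37.225 j [-0.33  0.4   0.34  1.6  -0.14  1.16  1.49]
tool y deg 83.2
bay2 ridge xs -0.02 -0.007 rect [array([-13.6, -83.4]), array([34.6, 12.5]), np.float64(87.8)] -> chock origin at -2.6 y -1.4 h 0.0416
bay2 spool 2695 xs [0.0016 0.0412] b [-0.0213  0.0215] top xs 0.0245 hmax 0.0417
bay1 ridge xs -0.0186 -0.0069 rect [array([-12.7,  -0.8]), array([33.1, 11.7]), np.float64(89.6)] -> chock origin at -1.7 y -0.8 h 0.0416
bay1 spool 2397 xs [0.0015 0.0412] b [-0.0213  0.0204] top xs 0.0247 hmax 0.0416
near handle max z [0.003 0.027 0.029]
-0.02 x 0.425 0.437 z 0.027
0.0 x 0.43 0.448 z 0.029
0.02 x 0.433 0.46 z 0.029
0.04 x 0.435 0.473 z 0.029
0.06 x 0.434 0.475 z 0.029
```

View pics/v13.png

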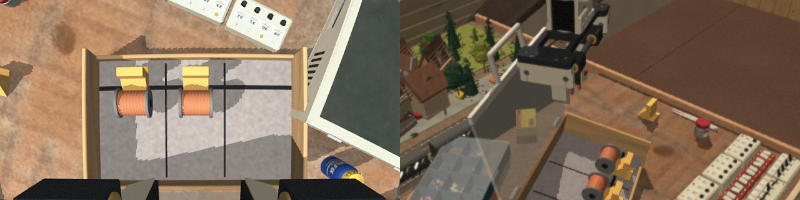

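Both spools lie against their chocks on the cross line in bay2 and bay1. The side view shows the cover upright and the glue bottle standing. Next I grip the handle to shut the cover.

Call:
{"name": "apply_moves", "arguments": {"commands": [[40, 0, 0, 0.6, 0], [40, 0, 0, 0.6, 0], [40, 0, 0, 0.6, 0], [40, 0, 0, 0.6, 0], [40, 0.18, -0.037, 0, -0.35], [40, 0.18, -0.037, 0, -0.35], [40, 0.18, -0.037, 0, -0.35], [40, 0.18, -0.037, 0, -0.35], [40, 0.18, -0.037, 0, -0.35], [40, 0.18, -0.037, 0, -0.35], [40, 0.18, -0.037, 0, -0.35], [40, 0.18, -0.037, 0, -0.35]]}}

```text
clock: 38.88
position: [0.697, -0.0136, 0.3594]
ee_rot: [-2.168, -2.272, 0.002]
force: [-0.8, -0.6, -0.2]
width: 0.4
gripper_force: 0.0
```

Call:
{"name": "apply_moves", "arguments": {"commands": [[40, 0.18, -0.037, 0, -0.35], [40, 0, 0, 0, 0], [40, 0, 0, 0, 0]]}}

```text
clock: 39.25
position: [0.7076, -0.0158, 0.36]
ee_rot: [-2.348, -2.086, 0.001]
force: [0.4, -0.8, 0.9]
width: 0.4
gripper_force: 0.0
```

```bash
python3 st.py; python3 - <<'E'
from h import *
c=snap("wrist"); W=cloud(c)
m=(W[...,2]>.29)&(W[...,2]<.335)&(W[...,0]>.65)&(W[...,0]<.8)&(W[...,1]<.12); m[300:]=0
p=W[m]; print(m.sum(), np.nanmedian(p,0).round(3))
for y in np.arange(-.08,.12,.02):
    q=p[(p[:,1]>=y)&(p[:,1]<y+.02)]
    if len(q)>5: print(y.round(2),len(q),np.percentile(q,[5,50,95],axis=0).round(3).tolist())
E
```

```text
pos [ 0.7076 -0.0158  0.36  ] F [ 0.4 -0.8  0.9] w 0.4 t 39.25 j [-0.4   0.57  0.7   1.08 -0.36  1.6   0.08]
tool y deg -6.8
2468 [0.711 0.005 0.323]
-0.04 509 [[0.703, -0.038, 0.32], [0.707, -0.029, 0.323], [0.711, -0.021, 0.324]]
-0.02 565 [[0.705, -0.019, 0.32], [0.709, -0.01, 0.323], [0.714, -0.001, 0.324]]
0.0 624 [[0.708, 0.001, 0.32], [0.712, 0.01, 0.323], [0.716, 0.019, 0.324]]
0.02 731 [[0.708, 0.021, 0.303], [0.714, 0.031, 0.322], [0.718, 0.039, 0.324]]
0.04 36 [[0.709, 0.04, 0.295], [0.712, 0.04, 0.307], [0.716, 0.041, 0.32]]
```

Call:
{"name": "apply_moves", "arguments": {"commands": [[40, 0.03, 0, -0.4, 0], [40, 0, 0, -0.4, 0], [40, 0, 0, -0.4, 0], [40, 0, 0, -0.27, 0], [40, 0, 0, 0, 0], [0, 0, 0, 0, 0], [0, 0, 0, 0, 0], [0, 0, 0, 0, 0], [0, 0, 0, 0, 0]], "newtons": 15}}

```text
clock: 40.42
position: [0.7102, -0.0159, 0.2729]
ee_rot: [2.352, 2.081, 0.001]
force: [0.4, 0.2, 2.5]
width: 0.095
gripper_force: 15.0
```

```bash
python3 st.py; python3 - <<'E'
import numpy as np
ph=np.linspace(1.75,-.13,20); r=.222
s=-r*np.cos(ph); z=r*np.sin(ph); u=np.array([.9932,-.1157])
X=np.stack([s*u[0],s*u[1],z],1)/.06
tot=np.zeros(3); rows=[]
for i in range(1,20):
    d=np.round(X[i]-X[0]-tot,2); tot+=d; rows.append([0,*d.tolist(),0])
print(rows[:10]);print(rows[10:])
E
```

```text
pos [ 0.7102 -0.0159  0.2729] F [0.4 0.2 2.5] w 0.095 t 40.425 j [-0.42  0.6   0.68  1.25 -0.37  1.41  0.11]
tool y deg -7.0
[[0, -0.36, 0.04, 0.05, 0], [0, -0.36, 0.04, 0.01, 0], [0, -0.37, 0.05, -0.03, 0], [0, -0.35, 0.04, -0.06, 0], [0, -0.36, 0.04, -0.09, 0], [0, -0.33, 0.04, -0.13, 0], [0, -0.33, 0.04, -0.17, 0], [0, -0.31, 0.03, -0.19, 0], [0, -0.28, 0.04, -0.23, 0], [0, -0.27, 0.03, -0.25, 0]]
[[0, -0.23, 0.02, -0.28, 0], [0, -0.21, 0.03, -0.3, 0], [0, -0.18, 0.02, -0.32, 0], [0, -0.15, 0.02, -0.33, 0], [0, -0.11, 0.01, -0.35, 0], [0, -0.08, 0.01, -0.36, 0], [0, -0.04, 0.0, -0.36, 0], [0, -0.01, 0.0, -0.37, 0], [0, 0.03, 0.0, -0.36, 0]]
```

Call:
{"name": "apply_moves", "arguments": {"commands": [[0, -0.36, 0.04, 0.05, 0], [0, -0.36, 0.04, 0.01, 0], [0, -0.37, 0.05, -0.03, 0], [0, -0.35, 0.04, -0.06, 0], [0, -0.36, 0.04, -0.09, 0], [0, -0.33, 0.04, -0.13, 0], [0, -0.33, 0.04, -0.17, 0], [0, -0.31, 0.03, -0.19, 0], [0, -0.28, 0.04, -0.23, 0], [0, -0.27, 0.03, -0.25, 0]]}}

```text
clock: 41.68
position: [0.5107, 0.0073, 0.207]
ee_rot: [2.352, 2.081, 0.002]
force: [4.8, -0.4, -4.4]
width: 0.089
gripper_force: 15.0
```

Call:
{"name": "apply_moves", "arguments": {"commands": [[0, -0.23, 0.02, -0.28, 0], [0, -0.21, 0.03, -0.3, 0], [0, -0.18, 0.02, -0.32, 0], [0, -0.15, 0.02, -0.33, 0], [0, -0.11, 0.01, -0.35, 0], [0, -0.08, 0.01, -0.36, 0], [0, -0.04, 0, -0.36, 0], [0, -0.01, 0, -0.37, 0], [0, 0.03, 0, -0.36, 0], [0, 0, 0, 0, 0]]}}

```text
clock: 42.92
position: [0.4518, 0.0142, 0.0245]
ee_rot: [-2.353, -2.081, 0.002]
force: [-0.4, 0.7, -0.2]
width: 0.092
gripper_force: 15.0
```

```bash
python3 st.py
```

```text
pos [0.4518 0.0142 0.0245] F [-0.4  0.7 -0.2] w 0.092 t 42.925 j [-0.57  0.45  0.56  2.2  -0.42  0.59  0.17]
tool y deg -7.0
```

Call:
{"name": "apply_moves", "arguments": {"commands": [[0, 0.02, 0, -0.15, 0], [0, 0.02, 0, -0.08, 0], [0, 0.01, 0, -0.05, 0], [0, 0, 0, -0.03, 0], [0, 0, 0, 0, 0]]}}

```text
clock: 43.55
position: [0.4545, 0.0141, 0.0072]
ee_rot: [-2.353, -2.081, -0.0]
force: [-6.8, -0.6, 15.9]
width: 0.092
gripper_force: 15.0
```

```bash
python3 st.py
```

```text
pos [0.4545 0.0141 0.0072] F [-6.8 -0.6 15.9] w 0.092 t 43.55 j [-0.54  0.48  0.52  2.21 -0.46  0.55  0.21]
tool y deg -7.0
```

The cover is down: the bar is at its shut height and pushes back with 16 N. I'll release, press once from above, then back off to check.

Call:
{"name": "apply_moves", "arguments": {"commands": [[28, 0, 0, 0, 0], [28, 0, 0, 0, 0], [28, 0, 0, 0.5, 0], [28, 0, 0, 0.5, 0], [0, 0, 0, 0.2, 0], [0, 0, 0, 0, 0], [0, 0, 0, 0, 0], [0, 0, 0, -0.4, 0], [0, 0, 0, -0.25, 0], [0, 0, 0, -0.12, 0], [0, 0, 0, -0.05, 0], [0, 0, 0, 0, 0]]}}

```text
clock: 45.05
position: [0.4543, 0.014, 0.0306]
ee_rot: [-2.352, -2.079, -0.001]
force: [-12.1, -0.9, 37.2]
width: 0.006
gripper_force: 19.4
```

```bash
python3 st.py
```

```text
pos [0.4543 0.014  0.0306] F [-12.1  -0.9  37.2] w 0.006 t 45.05 j [-0.58  0.44  0.57  2.19 -0.42  0.61  0.17]
tool y deg -7.1
```

Call:
{"name": "apply_moves", "arguments": {"commands": [[0, 0, 0, 0.3, 0], [0, 0, 0, 0.8, 0], [0, 0, 0, 0.9, 0], [20, -0.1, 0.3, 0.9, 0], [20, -0.3, 0.8, 0.4, 0], [20, -0.3, 0.8, 0.3, 0], [20, -0.3, 0.8, 0, 0], [20, -0.3, 0.8, 0, 0], [20, -0.3, 0.8, 0, 0], [20, -0.3, 0.8, 0, 0], [20, -0.3, 0.8, 0, 0], [20, 0, 0, 0, 0]]}}

```text
clock: 46.55
position: [0.3206, 0.3717, 0.2447]
ee_rot: [-2.346, -2.089, 0.001]
force: [0.1, -1.0, 0.3]
width: 0.199
gripper_force: 0.0
```

```bash
python3 st.py; python3 - <<'E'
from h import *
t=snap("top"); s=snap("side"); W=cloud(t); V=cloud(s)
for n,X in(("top",W),("side",V)):
    B=np.array([.5472,.0061]);u=np.array([.9933,-.1156]);v=np.array([.1156,.9933])
    a=(X[...,:2]-B)@u; b=(X[...,:2]-B)@v; z=X[...,2]
    m=(a>-.04)&(a<.1)&(abs(b)<.13)&(z>.03)&(z<.14)
    # cover sheet height above floor
    h=-a*np.sin(.21)+(z-.0246)*np.cos(.21)
    mm=m&(h>.035); print(n,m.sum(),"h pct",np.percentile(h[mm],[5,50,95]).round(4))
    A=np.c_[a[mm],b[mm],np.ones(mm.sum())]; print("plane slope",np.linalg.lstsq(A,z[mm],rcond=None)[0].round(3))
g=np.hstack([cv2.resize(t[0][180:310,180:440],(400,200)),cv2.resize(s[0][140:380,180:480],(375,300))[:200]])
g=np.vstack([cv2.resize(t[0][180:310,180:440],(600,300),interpolation=cv2.INTER_CUBIC),cv2.resize(s[0][150:400,100:500],(600,375))[:300]])
save(g,"pics/v14.png")
E
```

```text
pos [0.3206 0.3717 0.2447] F [ 0.1 -1.   0.3] w 0.199 t 46.55 j [-1.36  0.17  0.47  1.85 -0.09  1.14 -0.98]
tool y deg -6.6
top 7245 h pct [0.0502 0.0532 0.0561]
plane slope [0.214 0.002 0.079]
side 8896 h pct [0.0513 0.0529 0.0546]
plane slope [0.214 0.    0.079]
```

View pics/v14.png

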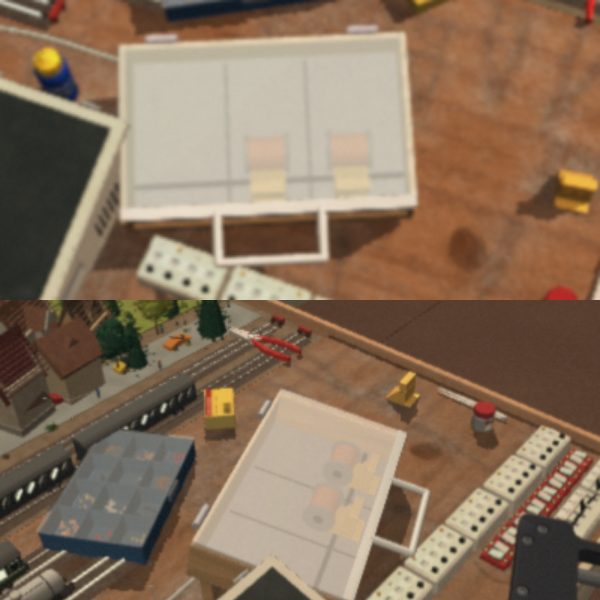

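Both views show the cover shut: its slope is 0.214, and tan 0.21 is 0.213. Both spools rest against their chocks under the cover, and the glue bottle stands. I'm handing it in.

```bash
python3 -c "
from cell import arm
print(arm.sign_off())"
```

```text
the job is handed in; nothing more can be done
None
```

Job handed in at about 47 s: both spools present lie against their chocks on the cross line in the middle and right bays, the cover is shut, the glue bottle is standing, and the third chock stayed on the worktop because there was no third spool.

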